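# Pack out and wedge a gel cassette in its casting cradle

## Task

The glass gel cassette stands loose in the leaning casting cradle. Lower as many spacer plates as it takes from the slotted stand, upright and fully down, between the cassette and the cradle's sloping front wall, until the wedge can take up the rest of the gap; then lower the wedge, thin end down and flat face to the plates, and press it in until you feel the whole stack go tight against the back wall, with the wedge jammed part-way down: neither on the cradle floor nor perched high in the gap. Press firmly without forcing the glass, leave the things round about alone, and finish holding: keep gripping the wedge and pressing it in while a colleague fits the clamp.

Things in the scene. Friction and masses are not known exactly. Their poses are not given: they have to be found in the camera images.
- caster: Casting cradle, fixed, white plastic: bed 96 (x) by 155 mm (y) with a sloping floor, leaning back wall (+y end), low side rails (20 mm high) and a sloping front wall (-y end). Origin: on the bench under the bed, z up; yaw varies.
- cradle: Frame of the leaning pocket: z runs up the back wall's face and leans 0.21 rad (12 deg) from vertical towards the caster's +y; x is level, across the pocket; -y points from back wall to front wall. Origin: where back wall face (plane y = 0) meets floor (plane z = 0), mid-width; caster frame (0, 30, 26) mm. Clear width between side rails 77 mm. Things in the pocket stand in line with these axes.
- back_wall: Back wall, fixed, 88 mm wide, 79 mm high above the pocket floor; same frame and origin as the cradle. The stack is squeezed against its face.
- front_wall (a joint): Setting of the front wall (m), 0 to 0.010, locked by two thumb nuts: it cannot be pushed. Gap at the floor between cassette and front wall = 10.5 mm + this value. The wall (74 mm wide, 62 mm high) slopes away from the cassette going up, 0.30 mm per mm, so the gap is 18.6 mm wider at its top.
- front_foot (a point): Foot of the front wall's inner face on the pocket floor, mid-width: cradle frame y = -(20.5 mm + joint value).
- cassette: Glass gel cassette (two plates with edge strips) loose in the pocket against the back wall: 72 wide (x), 10 thick (y), back plate 70 high, front plate 60 high, 100 g. Origin: centre of its underside; leans with the back wall.
- wedge: White slick plastic wedge, 80 g, 60 mm wide (x), 66 high. Origin: on its thin lower end, at its flat face (plane y = 0, to go towards the spacers), mid-width. Thickness towards -y: 11 mm at the foot, 30.8 mm at the top, the front wall's slope. Starts upright in the stand. With k spacers its foot jams (11 + 6k - gap at the floor in mm) / 0.30 mm above the floor: 3 to 36 mm is wanted. A push of 8 to 25 N jams it.
- wedge_grip (a point): Middle of the grip tab on the wedge, wedge frame (0, -18, 84) mm. Tab 36 mm wide in x (grasp across this), 12 mm thick in y, from z = 66 to 100 mm, top corners bevelled above 94 mm. In its pocket the wedge leans by up to 0.03 rad.
- stand: Slotted stand, fixed, grey plastic, 84 (x) by 150 (y), 31 mm high. Slots along x, floors 6 mm above the bench: three of 7.6 mm for spacers at y = 52, 20, -12 mm, one tapered for the wedge (its flat face at y = -36.3 mm). Origin: on the bench, z up; yaw varies.
- spacer_0: Spacer plate, one of three alike, white plastic, 35 g: 72 wide (x), 6 thick (y), 62 mm high, with a tab on top 26 mm wide in x (grasp across this), 6 thick, from z = 62 to 98 mm, corners bevelled above 92 mm. Origin: centre of its underside; alike either way round. Starts upright in the stand's slot at y = 52 mm.
- spacer_1: Spacer plate, one of three alike, white plastic, 35 g: 72 wide (x), 6 thick (y), 62 mm high, with a tab on top 26 mm wide in x (grasp across this), 6 thick, from z = 62 to 98 mm, corners bevelled above 92 mm. Origin: centre of its underside; alike either way round. Starts upright in the stand's slot at y = 20 mm.
- spacer_2: Spacer plate, one of three alike, white plastic, 35 g: 72 wide (x), 6 thick (y), 62 mm high, with a tab on top 26 mm wide in x (grasp across this), 6 thick, from z = 62 to 98 mm, corners bevelled above 92 mm. Origin: centre of its underside; alike either way round. Starts upright in the stand's slot at y = -12 mm.
- beaker: Empty glass beaker, 54 mm wide, 68 mm high, loose bystander behind the work. Origin: centre of its underside.
- petri_dish: Closed clear petri dish, 60 mm wide, 15 mm high, loose bystander. Origin: centre of its underside.
- bottle: Small brown reagent bottle with white cap, 41 mm wide, 70 mm high, loose bystander. Origin: centre of its underside.
- tape_roll: Roll of cream tape lying flat, 60 mm wide, 24 mm high, loose bystander at the left. Origin: centre of its underside.
There are look-alikes about, which are no part of the job. Several things have the shape of the cassette; the one meant has the colours described above.

How it is judged:
On the way, in this order (a step that is already met when the one before it is completed fails the run):
1. a spacer plate stands fully down in the cradle, upright against the cassette (((x of spacer_0 in the frame of cradle between -0.008 and 0.008 m and y of spacer_0 in the frame of cradle between -0.032 and -0.009 m and z of spacer_0 in the frame of cradle below 0.005 m and angle between the z axis of spacer_0 and the z axis of cradle, either way round below 0.06 rad) or (x of spacer_1 in the frame of cradle between -0.008 and 0.008 m and y of spacer_1 in the frame of cradle between -0.032 and -0.009 m and z of spacer_1 in the frame of cradle below 0.005 m and angle between the z axis of spacer_1 and the z axis of cradle, either way round below 0.06 rad) or (x of spacer_2 in the frame of cradle between -0.008 and 0.008 m and y of spacer_2 in the frame of cradle between -0.032 and -0.009 m and z of spacer_2 in the frame of cradle below 0.005 m and angle between the z axis of spacer_2 and the z axis of cradle, either way round below 0.06 rad))), for 0.2 s.
2. the wedge has entered the gap, thin end down, beside the plates (x of wedge in the frame of cradle between -0.012 and 0.012 m and y of wedge in the frame of cradle between -0.04 and -0.01 m and z of wedge in the frame of cradle below 0.05 m and angle between the z axis of wedge and the z axis of cradle, either way round below 0.15 rad), for 0.05 s.
At the end, for the whole second after the job is handed in: Cassette against the back wall; at least one spacer fully down (5 mm), none part-way; wedge still, its foot 1.5 to 38 mm above the pocket floor, over 3 N on the front wall and over 2.5 N between cassette and back wall, fingers still on the wedge (over 3 N) (y of cassette in the frame of cradle between -0.0075 and -0.0025 m and z of cassette in the frame of cradle below 0.003 m and angle between the z axis of cassette and the z axis of cradle, either way round below 0.05 rad and ((x of spacer_0 in the frame of cradle between -0.008 and 0.008 m and y of spacer_0 in the frame of cradle between -0.032 and -0.009 m and z of spacer_0 in the frame of cradle below 0.005 m and angle between the z axis of spacer_0 and the z axis of cradle, either way round below 0.06 rad) or (x of spacer_1 in the frame of cradle between -0.008 and 0.008 m and y of spacer_1 in the frame of cradle between -0.032 and -0.009 m and z of spacer_1 in the frame of cradle below 0.005 m and angle between the z axis of spacer_1 and the z axis of cradle, either way round below 0.06 rad) or (x of spacer_2 in the frame of cradle between -0.008 and 0.008 m and y of spacer_2 in the frame of cradle between -0.032 and -0.009 m and z of spacer_2 in the frame of cradle below 0.005 m and angle between the z axis of spacer_2 and the z axis of cradle, either way round below 0.06 rad)) and ((x of spacer_0 in the frame of cradle between -0.008 and 0.008 m and y of spacer_0 in the frame of cradle between -0.032 and -0.009 m and z of spacer_0 in the frame of cradle below 0.005 m and angle between the z axis of spacer_0 and the z axis of cradle, either way round below 0.06 rad) or horizontal distance between spacer_0 and cradle above 0.09 m) and ((x of spacer_1 in the frame of cradle between -0.008 and 0.008 m and y of spacer_1 in the frame of cradle between -0.032 and -0.009 m and z of spacer_1 in the frame of cradle below 0.005 m and angle between the z axis of spacer_1 and the z axis of cradle, either way round below 0.06 rad) or horizontal distance between spacer_1 and cradle above 0.09 m) and ((x of spacer_2 in the frame of cradle between -0.008 and 0.008 m and y of spacer_2 in the frame of cradle between -0.032 and -0.009 m and z of spacer_2 in the frame of cradle below 0.005 m and angle between the z axis of spacer_2 and the z axis of cradle, either way round below 0.06 rad) or horizontal distance between spacer_2 and cradle above 0.09 m) and x of wedge in the frame of cradle between -0.012 and 0.012 m and z of wedge in the frame of cradle between 0.0015 and 0.038 m and y of wedge in the frame of cradle between -0.033 and -0.0145 m and angle between the z axis of wedge and the z axis of cradle, either way round below 0.07 rad and contact force between wedge and front_wall above 3 N and contact force between cassette and back_wall above 2.5 N and contact force between the fingers and wedge above 3 N and linear speed of wedge below 0.01 m/s); the arm keeps its last pose, push and grip.
It fails at once if the glass is forced: more than 120 N between cassette and back wall (contact force between cassette and back_wall above 120 N).
It fails at once if the cassette is pulled out of its place (z of cassette in the frame of cradle above 0.015 m).
It fails at once if the beaker, petri dish, bottle or tape roll is pushed or lifted more than 3 cm (distance of any of beaker, petri_dish, bottle, tape_roll from where it was at the start of the episode above 0.03 m).
It also fails if it takes over 64 s, if anything falls off the work surface, if the arm or the gripper's body presses on something with over 40 N, if the wrist force passes 120 N, or if a joint passes its speed limit or range.

## Robot

A 7-joint arm with a two-finger parallel gripper is mounted at the origin on a cart in front of the work surface, level with it; the furniture and walls round the work are solid. World frame = base frame: x ahead of the robot, y to its left, z up, the work surface at z = 0. Lengths are in m, angles in rad, forces in N, time in s.
With the tool pointing down it reaches from about 0.4 to 0.85 m from the base axis. Payload 10.4 kg.
Tool frame: the origin (TCP) lies at the very end of the fingers, on their centre line; the grasp point (between the pads) lies 19 mm behind it; z points along the fingers, y is the direction in which the jaws open and shut (so a half turn about z gives the same grasp; the last joint's range is limited). The gripper opens to 87 mm and grips with 3 to 60 N. Pads are 19 mm wide; open, the fingers measure 117 mm over their backs; the gripper's body (75 mm by 190 mm) begins 51 mm behind the grasp point.
Start: joints at [1.123, 0.332, -0.065, 1.46, 0.022, 1.35, -0.088], TCP at [0.258, -0.569, 0.189] pointing down, gripper open.
Joint ranges: [-2.6, 2.6], [-0.5, 2.12], [-1.47, 1.34], [0.16, 2.42], [-1.27, 4.41], [0.06, 2.06], [-2.6, 2.6]. Speed limits (rad/s): [2.22, 2.22, 2.79, 2.79, 3.14, 3.14, 3.14].

## Interface

Orientations are given as a unit quaternion [x, y, z, w].
In Python, from bench import read_state, imaging, r gives the robot as it stands. The module is installed in compiled form; this text tells all that it offers.
- The arm moves only by the tool move_arm, never from a script. Its argument "series" is a list of rows, each a list of 4 numbers: the shift along the tool's x, y, z in m, then the turn about the tool's z in rad. In form: [[x, y, z, roll], ...]. A call has 1 to 20 rows; each row is the pose to reach, as a shift and turn from the pose commanded when the call began, along the tool's axes at that moment; what a row does not reach only later rows make up. A row lasts 1/10 s, in which the tool goes at most 50 mm and 8.59 degrees, less where a joint would pass 70% of its speed; a pose out of reach is approached as far as the arm can. A call with a gripper value outside its range is refused whole. "claw" is the gripper's target within -1 to 1 (fully open at 1, half-way at 0, shut at -1), set as the call begins (left out, the last holds). The fingers move at their own pace and stop on an object; "newtons" is the grip in N (left out, the last holds). Time passes only in rows, so rows that repeat a pose let the fingers close. It gives the time, the measured TCP pose, the force and the opening at its end, in the units of the state.
- read_state(): the state, without advancing time (a new reading comes with each control period).
- imaging.camera(name): name is "scene" or "top" or "wrist"; returns (picture, depth): 400x640x3 uint8, red, green, blue; 400x640 float32, m along the optical axis (not along the pixel's ray), 0 where there is no reading.
- imaging.get_calibration(name): a dict with "camera_matrix" (3x3 intrinsics, pixels), "R" (3x3) and "t" (3): a world point X has camera coordinates R X + t. Camera axes: x right, y down, z forward; pixel columns grow to the right and rows downward; lengths in m; the calibration is good to about 2 mm. A picture is of the moment at which its call begins: read the wrist's pose just before it. get_calibration takes no time and is no camera call; for the wrist camera it gives the pose at the moment of the call.
- r.close_job(): hands the job in, once; it reports no verdict.
The state is a dict: "time": time; "joint_positions": joint angles; "joint_vel": joint speeds; "joint_torque": joint torques, N m; "ee_pos": TCP position; "eef_rot": TCP orientation; "ft_force": force on the tool from outside, world axes, zero at the start; "torque": the same for the moment, N m; "width": finger opening in m.
Only numpy, scipy, OpenCV 4.12 (cv2) and the standard library are available. Lean on these libraries where they do the work, as an engineer would, in place of code of your own. Each camera call takes 0.05 s, during which the arm holds its last target.

## Working session

There is one attempt and no reset: what is moved stays moved. The work goes in short steps, Python scripts to look and compute and a tool call to move; the robot and the scene stay as the last step left them, time stands still between calls to the robot, and variables do not carry over. Pictures are saved under pics/ and viewed, and the job is handed in when it is done.

Besides the shell and the picture viewer there is one more tool, called as a command line: name --pt "numbers of a row" for each row, then --argument value for the rest. move_arm: Moves the arm, as the interface text tells. Its arguments: {"type":"object","properties":{"series":{"type":"array","items":{"type":"array","items":{"type":"number"}}},"claw":{"type":"number"},"newtons":{"type":"number"}},"required":["series"]}

```bash
mkdir -p pics; python3 - <<'E'
from bench import read_state, imaging, r
import cv2,numpy as np
print(read_state())
for n in ["scene","top","wrist"]:
    p,d=imaging.camera(n); cv2.imwrite(f"pics/a_{n}.png",p[:,:,::-1]); np.savez(f"a_{n}.npz",p=p,d=d,**imaging.get_calibration(n))
    print(n,imaging.get_calibration(n))
E
```

```text
{'time': 0.0, 'joint_positions': array([ 1.1233972 ,  0.33289389, -0.06467352,  1.46097118,  0.02161211,
        1.34990478, -0.0884998 ]), 'joint_vel': array([ 1.03469591e-03, -2.23666437e-04, -9.09485728e-05,  8.06580588e-05,
       -1.95922530e-04,  2.06040756e-03,  1.00063361e-03]), 'joint_torque': array([-7.29572967e-04, -6.23258972e+01,  2.40881578e-02, -3.89897847e+01,
       -6.13720785e-02,  3.98255582e-02,  1.30072376e-04]), 'ee_pos': array([ 0.25737166, -0.56905016,  0.18802591]), 'eef_rot': array([ 9.77527676e-01,  2.10805820e-01, -1.99912385e-04, -7.13274842e-04]), 'ft_force': array([-0.68121046,  0.38289007,  0.02249984]), 'torque': array([-0.02251589,  0.0239341 ,  0.00647449]), 'width': 0.08726474048097205}
scene {'camera_matrix': array([[470.27889458,   0.        , 320.77163791],
       [  0.        , 470.27889458, 202.16576314],
       [  0.        ,   0.        ,   1.        ]]), 'R': array([[-0.52742915, -0.84949283, -0.01343214],
       [-0.53284582,  0.34306221, -0.77355262],
       [ 0.66173546, -0.40083694, -0.63358972]]), 't': array([0.32402129, 0.36091937, 0.91602391])}
top {'camera_matrix': array([[520.38859482,   0.        , 315.62103917],
       [  0.        , 520.38859482, 193.1367975 ],
       [  0.        ,   0.        ,   1.        ]]), 'R': array([[-0.02778587, -0.99945767, -0.01767227],
       [-0.99476592,  0.02938584, -0.09786336],
       [ 0.0983296 ,  0.01486055, -0.99504294]]), 't': array([0.07516402, 0.54805251, 1.57312022])}
wrist {'camera_matrix': array([[349.63511809,   0.        , 318.81513512],
       [  0.        , 349.63511809, 202.16307127],
       [  0.        ,   0.        ,   1.        ]]), 'R': array([[ 4.10190248e-01, -9.11999849e-01, -4.86091480e-04],
       [-8.73620481e-01, -3.93081238e-01,  2.86835135e-01],
       [-2.61784673e-01, -1.17232316e-01, -9.57979838e-01]]), 't': array([-0.62444604, -0.03331263,  0.39137157])}
```

View pics/a_scene.png

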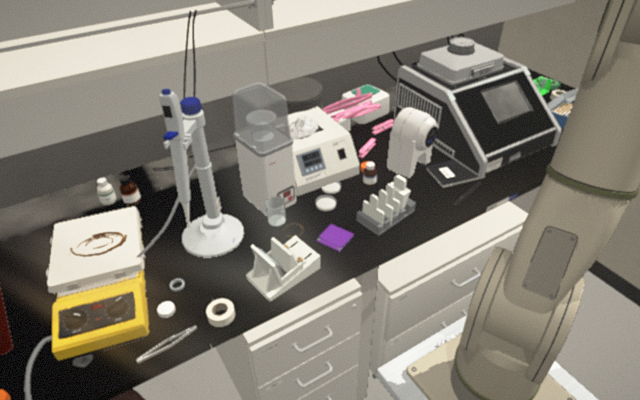

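View pics/a_top.png

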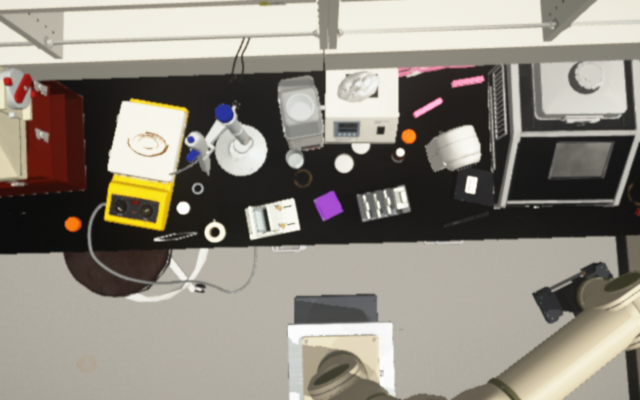

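View pics/a_wrist.png

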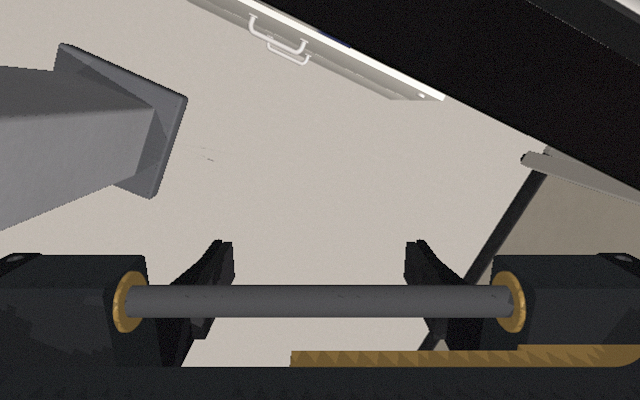

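```bash
cat > h.py <<'E'
import numpy as np,cv2
def cloud(f):
    z=np.load(f) if isinstance(f,str) else f
    d=z['d'];K=z['camera_matrix'];R=z['R'];t=z['t']
    v,u=np.mgrid[:d.shape[0],:d.shape[1]]
    P=np.stack([(u-K[0,2])/K[0,0]*d,(v-K[1,2])/K[1,1]*d,d],-1)
    W=(P-t)@R
    W[d==0]=np.nan
    return W,z['p']
E
python3 - <<'E'
from h import *
for n,(r0,r1,c0,c1) in {"top":(170,250,200,420),"scene":(160,310,150,430)}.items():
    W,p=cloud(f"a_{n}.npz")
    c=p[r0:r1,c0:c1,::-1]
    s=min(800/(c1-c0),600/(r1-r0)); cv2.imwrite(f"pics/b_{n}.png",cv2.resize(c,None,fx=s,fy=s,interpolation=cv2.INTER_CUBIC)); print(s)
W,_=cloud("a_top.npz")
for u,v in [(383,203),(272,220),(250,238),(328,206),(215,231),(183,208),(344,163),(294,158)]: print(u,v,W[v,u].round(3))
W,_=cloud("a_scene.npz")
for u,v in [(385,210),(285,265),(335,237)]: print(u,v,W[v,u].round(3))
E
```

```text
3.6363636363636362
2.857142857142857
383 203 [ 0.514 -0.146  0.028]
272 220 [0.468 0.189 0.092]
250 238 [0.418 0.265 0.016]
328 206 [0.51  0.022 0.013]
215 231 [0.443 0.377 0.001]
183 208 [0.517 0.473 0.014]
344 163 [ 0.643 -0.031  0.014]
294 158 [0.665 0.125 0.007]
385 210 [ 0.486 -0.123  0.05 ]
285 265 [0.451 0.199 0.054]
335 237 [0.509 0.021 0.006]
```

View pics/b_top.png

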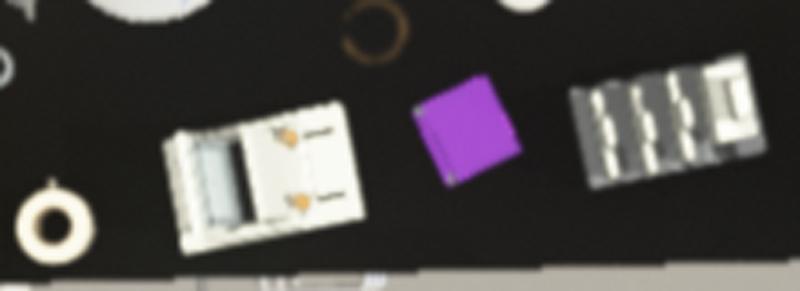

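View pics/b_scene.png

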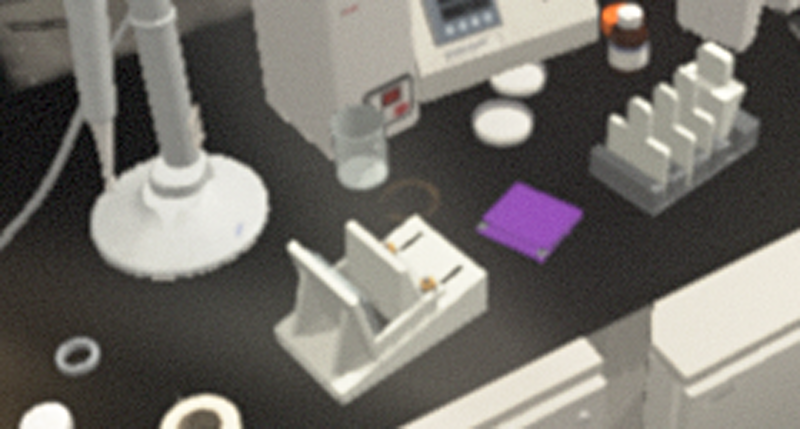

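```bash
cat >> h.py <<'E'
def toolR(q):
    from scipy.spatial.transform import Rotation as Ro
    return Ro.from_quat(q).as_matrix()
def plan(target,yaw=None,st=None):
    "shift in tool axes and roll from current measured pose to target; yaw= world angle of tool x"
    from bench import read_state
    st=st or read_state()
    T=toolR(st['eef_rot']); s=T.T@(np.array(target)-st['ee_pos'])
    y0=np.arctan2(T[1,0],T[0,0]); roll=0 if yaw is None else -((yaw-y0+np.pi)%(2*np.pi)-np.pi)
    print('pos',st['ee_pos'].round(4),'yaw',round(y0,4),'q',st['joint_positions'].round(2),'shift',s.round(4),'roll',round(roll,4),'f',st['ft_force'].round(2),'w',round(st['width'],4),'t',st['time'])
E
python3 - <<'E'
from h import *
from bench import read_state
z=np.load('a_wrist.npz');C=-z['R'].T@z['t'];st=read_state();T=toolR(st['eef_rot'])
print(C,T.T@(C-st['ee_pos']),z['R']@T)
plan([0.47,-0.15,0.33],np.radians(102))
E
```

```text
[ 0.32949416 -0.53670786  0.38417777] [ 7.90021029e-02 -7.54777039e-05 -1.95915787e-01] [[-2.17662181e-03  9.99997473e-01 -5.62040190e-04]
 [-9.57983077e-01 -2.24637462e-03 -2.86815930e-01]
 [-2.86816468e-01 -8.58648179e-05  9.57985546e-01]]
pos [ 0.2575 -0.5692  0.1883] yaw 0.4248 q [ 1.12  0.33 -0.06  1.46  0.02  1.35 -0.09] shift [ 0.3664 -0.2944 -0.1414] roll -1.3554 f [-0.24  0.21  0.04] w 0.0867 t 0.15
```

move_arm --pt "0.037 -0.03 -0.02 -0.136" --pt "0.075 -0.06 -0.035 -0.272" --pt "0.112 -0.09 -0.05 -0.408" --pt "0.15 -0.12 -0.06 -0.544" --pt "0.187 -0.15 -0.06 -0.68" --pt "0.224 -0.18 -0.06 -0.816" --pt "0.261 -0.21 -0.06 -0.952" --pt "0.299 -0.24 -0.055 -1.088" --pt "0.336 -0.27 -0.05 -1.224" --pt "0.374 -0.254 -0.045 -1.36" --pt "0.391 -0.25 -0.04 -1.36" --pt "0.391 -0.25 -0.04 -1.36" --pt "0.391 -0.25 -0.04 -1.36" --claw 1 --newtons 30

```text
time: 1.45
ee_pos: [0.5104, -0.1805, 0.2284]
eef_rot: [0.628, 0.779, -0.0, -0.001]
ft_force: [-0.3, -0.1, 0.1]
width: 0.087
```

```bash
cat >> h.py <<'E'
def shot(n,name,crop=None,s=1):
    from bench import imaging
    cal=imaging.get_calibration(n); p,d=imaging.camera(n); np.savez(f"{name}.npz",p=p,d=d,**cal)
    im=p[:,:,::-1]
    cv2.imwrite(f"pics/{name}.png",im)
E
python3 - <<'E'
from h import *
shot('wrist','c1'); plan([0.51,-0.18,0.23],np.radians(102))
E
```

```text
pos [ 0.5101 -0.181   0.2288] yaw 1.7839 q [ 0.71  0.16 -0.51  1.6   0.08  1.4   0.41] shift [ 0.001   0.0001 -0.0012] roll 0.0036 f [-0.86  0.73  0.64] w 0.0869 t 1.5
```

View pics/c1.png

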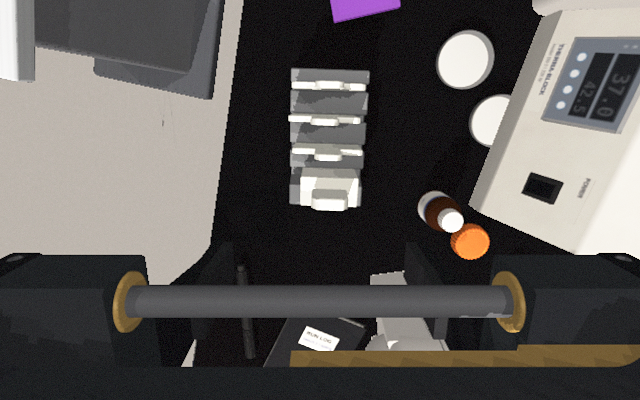

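```bash
python3 - <<'E'
from h import *
W,p=cloud('c1.npz')
m=np.zeros(W.shape[:2],bool); m[55:225,280:380]=1
z=W[...,2]
s=m&(z>0.02)
n,l,st,c=cv2.connectedComponentsWithStats(s.astype(np.uint8))
k=1+np.argmax(st[1:,4]); print(st)
P=W[l==k]
# stand outline: points z 0.025..0.036
Q=P[(P[:,2]>0.024)&(P[:,2]<0.038)]
r=cv2.minAreaRect((Q[:,:2]*1000).astype(np.float32)); print('rect',r, np.median(Q[:,2]))
# tab tops
t=(m&(z>0.092)&(z<0.12)).astype(np.uint8)
n,l,st,c=cv2.connectedComponentsWithStats(t)
for i in range(1,n):
    if st[i,4]>20:
        A=W[l==i]; r=cv2.minAreaRect((A[:,:2]*1000).astype(np.float32))
        print(st[i],A.mean(0).round(4),A.max(0).round(4),r)
print(np.percentile(P[:,2],[1,50,99]))
E
```

```text
[[     0      0    640    400 246079]
 [   288     68     82    143   9921]]
rect ((512.0169677734375, -146.8354034423828), (84.15973663330078, 150.49134826660156), 10.168560028076172) 0.0311067317696642
[315  81  29   8 218] [ 0.5    -0.0909  0.1027] [ 0.5127 -0.0861  0.1061] ((500.16839599609375, -90.86605072021484), (24.831464767456055, 5.882829189300537), 11.661030769348145)
[310 118  29   8 213] [ 0.5028 -0.1225  0.1023] [ 0.5156 -0.118   0.1056] ((502.628662109375, -122.76774597167969), (25.601011276245117, 6.031898021697998), 10.433267593383789)
[314 152  28   9 219] [ 0.5125 -0.1528  0.1019] [ 0.5255 -0.1485  0.1061] ((512.6135864257812, -153.19081115722656), (25.533578872680664, 6.1826276779174805), 9.186363220214844)
[311 194  37  17 566] [ 0.5232 -0.1955  0.1035] [ 0.542  -0.1881  0.1082] ((523.8047485351562, -196.84579467773438), (35.392791748046875, 12.865218162536621), 10.140079498291016)
[0.02660462 0.03207876 0.10626438]
```

```bash
python3 - <<'E'
from h import *
z=np.load('c1.npz'); c=z['p'][55:225,270:390,::-1]; cv2.imwrite('pics/c1z.png',cv2.resize(c,None,fx=3.5,fy=3.5,interpolation=cv2.INTER_CUBIC))
E
```

```text
(no output)
```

View pics/c1z.png

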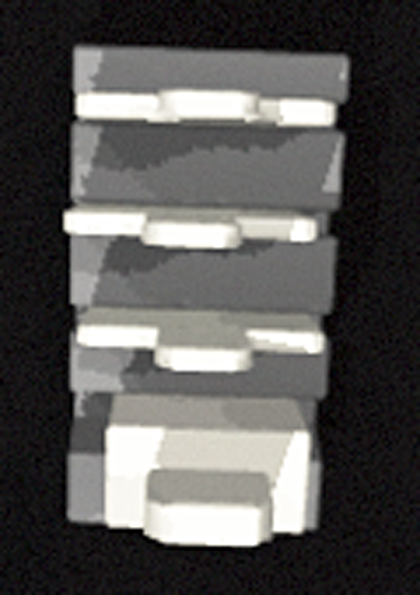

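move_arm --pt "0.045 0.004 -0.01 0" --pt "0.09 0.008 -0.02 0" --pt "0.135 0.013 -0.02 0" --pt "0.18 0.017 -0.02 0" --pt "0.225 0.021 -0.02 0" --pt "0.27 0.026 -0.02 0" --pt "0.315 0.03 -0.02 0" --pt "0.35 0.034 -0.02 0" --pt "0.35 0.034 -0.02 0" --pt "0.35 0.034 -0.02 0"

```text
time: 2.5
ee_pos: [0.4694, 0.1684, 0.2491]
eef_rot: [0.627, 0.779, -0.0, 0.001]
ft_force: [0.4, -0.9, -0.5]
width: 0.087
```

```bash
python3 - <<'E'
from h import *
shot('wrist','c2'); plan([0.47,0.17,0.25],np.radians(102))
E
```

```text
pos [0.4698 0.1673 0.249 ] yaw 1.7832 q [ 0.35  0.08 -0.82  1.66  0.06  1.43 -0.26] shift [ 0.0026  0.0008 -0.001 ] roll 0.003 f [ 0.2  -0.58 -0.25] w 0.087 t 2.55
```

View pics/c2.png

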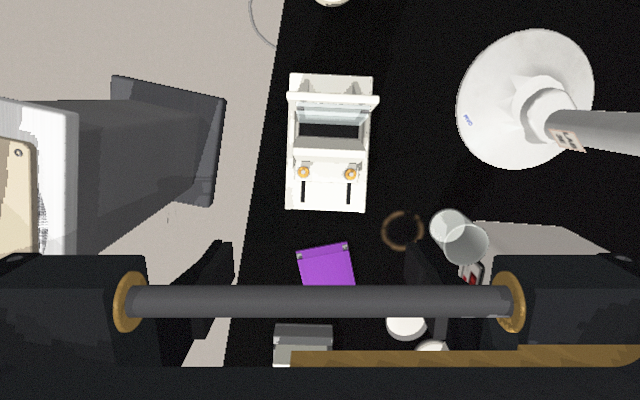

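```bash
python3 - <<'E'
from h import *
W,p=cloud('c2.npz')
c=p[60:225,275:390,::-1]; cv2.imwrite('pics/c2z.png',cv2.resize(c,None,fx=3.6,fy=3.6,interpolation=cv2.INTER_CUBIC))
print(np.isnan(W[60:225,275:390,2]).sum())
yw=np.radians(11.5)
for u in (310,325,345):
  print(u)
  for v in range(70,216,3): print(v,(W[v,u]*1000).round(0),end=' ')
  print()
m=np.zeros(W.shape[:2],bool); m[60:222,275:392]=1
P=W[m&(W[...,2]>0.008)&(W[...,2]<0.035)]
print(cv2.minAreaRect((P[:,:2]*1000).astype(np.float32)))
E
```

```text
65
310
70 [436. 274.  -1.] 73 [437. 270.  -1.] 76 [438. 266.  18.] 79 [439. 263.  17.] 82 [439. 260.  20.] 85 [440. 257.  19.] 88 [441. 253.  19.] 91 [441. 250.  22.] 94 [444. 247. 103.] 97 [445. 244. 103.] 100 [445. 241. 103.] 103 [446. 238.  94.] 106 [446. 236.  96.] 109 [447. 233.  81.] 112 [447. 230.  89.] 115 [448. 227.  83.] 118 [448. 223.  66.] 121 [449. 219.  46.] 124 [449. 214.  29.] 127 [450. 211.  30.] 130 [451. 208.  31.] 133 [451. 204.  31.] 136 [452. 201.  32.] 139 [453. 199.  47.] 142 [453. 198.  63.] 145 [454. 197.  79.] 148 [454. 196.  94.] 151 [455. 193.  95.] 154 [456. 191.  97.] 157 [456. 186.  86.] 160 [457. 178.  59.] 163 [458. 172.  44.] 166 [459. 169.  46.] 169 [460. 165.  43.] 172 [460. 162.  46.] 175 [461. 159.  48.] 178 [462. 155.  48.] 181 [463. 151.  42.] 184 [463. 147.  42.] 187 [464. 144.  43.] 190 [465. 140.  45.] 193 [466. 137.  45.] 196 [466. 133.  45.] 199 [467. 130.  47.] 202 [468. 127.  48.] 205 [468. 124.  49.] 208 [469. 120.  48.] 211 [472. 100.   0.] 214 [473.  96.   1.] 
325
70 [454. 278.  -2.] 73 [454. 274.   0.] 76 [455. 270.  18.] 79 [456. 
[... 1375 characters left out ...]
216.  31.] 133 [491. 213.  30.] 136 [492. 209.  32.] 139 [492. 207.  38.] 142 [491. 205.  55.] 145 [490. 204.  71.] 148 [489. 203.  87.] 151 [489. 201.  97.] 154 [490. 198.  96.] 157 [491. 195.  97.] 160 [494. 189.  74.] 163 [498. 181.  45.] 166 [499. 177.  44.] 169 [499. 174.  44.] 172 [499. 172.  55.] 175 [500. 169.  55.] 178 [501. 164.  49.] 181 [502. 160.  48.] 184 [504. 156.  43.] 187 [505. 152.  43.] 190 [505. 149.  45.] 193 [506. 146.  45.] 196 [507. 142.  45.] 199 [508. 139.  46.] 202 [508. 135.  46.] 205 [509. 132.  48.] 208 [510. 129.  50.] 211 [511. 125.  49.] 214 [519. 106.  -1.] 
((468.88970947265625, 225.29092407226562), (96.0882568359375, 96.42729949951172), 9.488242149353027)
```

View pics/c2z.png

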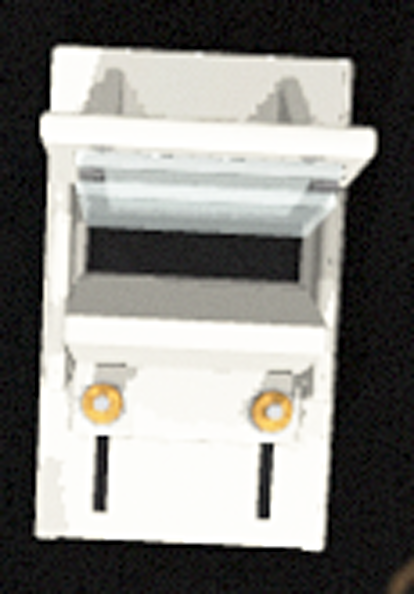

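```bash
cat > cr.py <<'E'
from h import *
from scipy.optimize import least_squares
W,p=cloud('c2.npz')
m=np.zeros(W.shape[:2],bool); m[60:222,275:392]=1
P=W[m&(W[...,2]>0.010)&(W[...,2]<0.06)]
r=cv2.minAreaRect((P[:,:2]*1000).astype(np.float32)); print('bed',r)
c0=np.array(r[0])/1000; a=np.radians(r[2])
E
python3 - <<'E'
from cr import *
for a in [a]:
    ex=np.array([np.cos(a),np.sin(a)]);ey=np.array([-ex[1],ex[0]])
    xy=W[...,:2]-c0
    X=xy@ex*1000;Y=xy@ey*1000;Z=W[...,2]*1000
    # caster->cradle
    s,c=np.sin(.21),np.cos(.21)
    yy=Y-30; zz=Z-26
    cy=yy*c-zz*s; cz=yy*s+zz*c
    for u in (310,325,333,345):
        print(u,'X',X[120,u].round(1))
        for v in range(92,165,2): print(v,'%.1f,%.1f'%(cy[v,u],cz[v,u]),end=' | ')
        print()
    # yaw checks: front wall top front edge & back wall top front edge
    # front-wall face plane fit
    mm=m&(cz>10)&(cz<55)&(cy<-14)&(cy>-42)&(abs(X)<30)
    sel=mm.copy(); sel[:137]=0; sel[152:]=0
    A=np.c_[X[sel],cz[sel],np.ones(sel.sum())]; co,_,_,_=np.linalg.lstsq(A,cy[sel],rcond=None)
    res=cy[sel]-A@co; print('front',sel.sum(),co,res.std(), 'yaw corr',co[0])
    B=np.c_[np.ones(sel.sum())]; print('foot with slope .3:',np.median(cy[sel]+0.3*cz[sel]))
    # back wall top
    t=m&(Z>98)&(Z<110); print('bw top X range',np.percentile(X[t],[1,50,99]),'cy',np.percentile(cy[t],[2,50,98]),'cz',np.percentile(cz[t],[2,50,98]))
    fl=m&(abs(X)<30)&(Z>22)&(Z<36); fl[:122]=0;fl[140:]=0
    print('floor cz',np.percentile(cz[fl],[5,50,95]),'cy',np.percentile(cy[fl],[1,50,99]))
E
```

```text
bed ((473.7063903808594, 196.4415283203125), (96.09821319580078, 154.92088317871094), 9.48067569732666)
310 X -21.0
92 9.6,80.0 | 94 7.8,80.1 | 96 5.9,80.2 | 98 4.3,79.2 | 100 2.5,79.0 | 102 1.9,72.8 | 104 0.6,69.8 | 106 -1.5,71.2 | 108 -1.7,61.8 | 110 -2.1,52.7 | 112 -5.8,62.7 | 114 -7.2,59.4 | 116 -7.8,51.3 | 118 -8.0,39.5 | 120 -8.0,25.6 | 122 -7.9,9.7 | 124 -9.0,1.4 | 126 -11.2,0.3 | 128 -13.7,2.1 | 130 -15.9,1.5 | 132 -18.3,2.6 | 134 -20.5,1.7 | 136 -22.8,1.4 | 138 -26.2,12.3 | 140 -29.3,22.3 | 142 -32.3,31.4 | 144 -35.5,43.5 | 146 -38.1,51.0 | 148 -40.8,60.5 | 150 -43.0,63.0 | 152 -44.9,62.9 | 154 -46.9,62.4 | 156 -48.7,59.9 | 158 -50.0,42.3 | 160 -51.4,22.5 | 162 -53.1,5.9 | 164 -55.4,7.0 | 
325 X -4.7
92 28.1,1.6 | 94 8.7,78.8 | 96 6.6,80.2 | 98 5.1,78.5 | 100 3.0,79.7 | 102 2.4,74.0 | 104 1.0,71.1 | 106 -0.7,70.6 | 108 -1.8,65.9 | 110 -2.0,56.5 | 112 -4.7,60.5 | 114 -6.8,61.3 | 116 -8.0,56.8 | 118 -7.9,43.7 | 120 -7.9,30.2 | 122 -8.0,16.1 | 124 -8.0,0.1 | 126 -10.5,1.4 | 128 -12.7,1.0 | 130 -15.2,2.6 | 132 -17.3,1.1 | 134 -19.7,2.0 | 136 -21.8,-0.1 | 138 -24.9,7.2 | 140 -28.
[... 1102 characters left out ...]
128 -11.6,0.7 | 130 -14.0,1.7 | 132 -16.2,1.0 | 134 -18.6,1.3 | 136 -20.9,1.2 | 138 -23.0,-0.1 | 140 -26.5,12.0 | 142 -29.8,23.2 | 144 -33.0,34.4 | 146 -35.9,44.2 | 148 -38.7,54.1 | 150 -41.3,62.7 | 152 -43.3,62.6 | 154 -45.2,61.8 | 156 -47.3,62.9 | 158 -48.9,55.7 | 160 -50.2,38.6 | 162 -51.6,18.8 | 164 -53.5,5.5 | 
front 498 [-4.79900054e-04 -2.97814347e-01 -2.27759844e+01] 0.1667270797848203 yaw corr -0.0004799000538376495
foot with slope .3: -22.695863755538753
bw top X range [-42.39678988  -0.259714    42.45819354] cy [-47.11682593   5.38033153   9.99268987] cz [63.9820434  79.23772208 80.91339321]
floor cz [-0.15563836  1.21374499  3.95047987] cy [-24.00801151 -15.3448567   -7.90108966]
```

```bash
python3 - <<'E'
from h import *
plan([0.5002,-0.091,0.16],np.radians(100.2))
E
```

```text
pos [0.4698 0.1673 0.249 ] yaw 1.7832 q [ 0.35  0.08 -0.82  1.66  0.06  1.43 -0.26] shift [-0.2588 -0.0248  0.0893] roll 0.0344 f [ 0.2  -0.58 -0.25] w 0.087 t 2.55
```

move_arm --pt "-0.045 -0.004 0 0.034" --pt "-0.09 -0.009 0 0.034" --pt "-0.135 -0.013 0.01 0.034" --pt "-0.18 -0.017 0.03 0.034" --pt "-0.225 -0.022 0.06 0.034" --pt "-0.259 -0.025 0.09 0.034" --pt "-0.259 -0.025 0.09 0.034" --pt "-0.259 -0.025 0.12 0.034" --pt "-0.259 -0.025 0.15 0.034" --pt "-0.259 -0.025 0.174 0.034" --pt "-0.259 -0.025 0.174 0.034"

```text
time: 3.65
ee_pos: [0.4977, -0.0908, 0.0724]
eef_rot: [0.642, 0.767, -0.001, -0.002]
ft_force: [-0.2, -0.0, 0.1]
width: 0.0872
```

```bash
python3 - <<'E'
from h import *
plan([0.5002,-0.091,0.075],np.radians(100.2))
E
```

```text
pos [ 0.4977 -0.0908  0.0724] yaw 1.7485 q [ 0.61  0.23 -0.57  1.88  0.14  1.08  0.16] shift [-0.0007  0.0024 -0.0026] roll -0.0003 f [-0.22 -0.04  0.06] w 0.0872 t 3.65
```

move_arm --pt "0 0.002 -0.001 0" --pt "0 0.002 -0.001 0" --pt "0 0.002 -0.001 0" --pt "0 0.002 -0.001 0" --pt "0 0.002 -0.001 0" --pt "0 0.002 -0.001 0" --pt "0 0.002 -0.001 0" --pt "0 0.002 -0.001 0" --claw -1 --newtons 15

```text
time: 4.45
ee_pos: [0.5023, -0.0893, 0.0759]
eef_rot: [0.641, 0.768, -0.0, 0.0]
ft_force: [0.3, 0.5, -0.1]
width: 0.0311
```

```bash
python3 - <<'E'
from h import *
plan([0.5002,-0.091,0.075],np.radians(100.2))
shot('wrist','c3')
E
```

```text
pos [ 0.5023 -0.0893  0.0759] yaw 1.7508 q [ 0.61  0.23 -0.58  1.87  0.14  1.08  0.16] shift [-0.0013 -0.0023  0.0009] roll 0.002 f [ 0.31  0.5  -0.14] w 0.0311 t 4.45
```

View pics/c3.png

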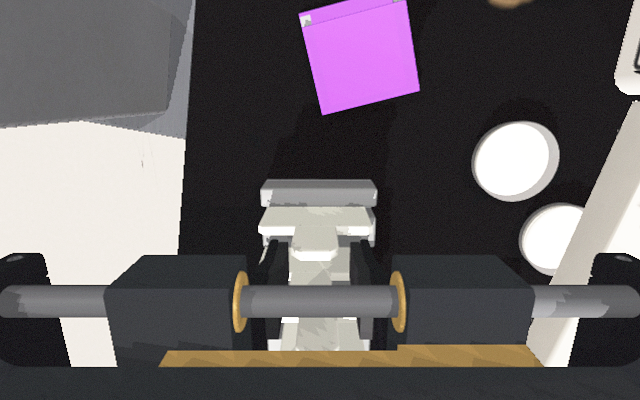

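move_arm --pt "0 0 0 0" --pt "0 0 0 0" --pt "0 0 0 0"

```text
time: 4.8
ee_pos: [0.5022, -0.0894, 0.0758]
eef_rot: [0.641, 0.768, -0.0, 0.0]
ft_force: [0.1, -0.8, 0.5]
width: 0.0045
```

```bash
python3 - <<'E'
from h import *
plan([0.5002,-0.091,0.075],np.radians(100.2))
shot('wrist','c4')
z=np.load('c4.npz');cv2.imwrite('pics/c4z.png',cv2.resize(z['p'][170:300,230:400,::-1],None,fx=4,fy=4))
E
```

```text
pos [ 0.5022 -0.0894  0.0758] yaw 1.7508 q [ 0.61  0.23 -0.58  1.87  0.14  1.08  0.16] shift [-0.0012 -0.0023  0.0008] roll 0.002 f [ 0.06 -0.81  0.51] w 0.0045 t 4.8
```

View pics/c4z.png

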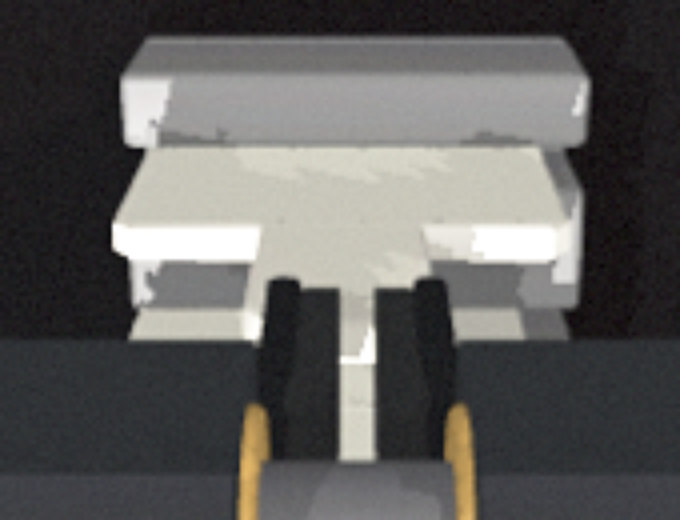

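```bash
python3 - <<'E'
from h import *
W,p=cloud('c4.npz')
T=toolR([0.641,0.768,0,0]); tcp=np.array([.5022,-.0894,.0758])
for u in (285,303,318,328,338,350):
  print(u)
  for v in range(210,300,4): print(v,((W[v,u]-tcp)@T*1000).round(0),p[v,u].mean().round(0),end=' | ')
  print()
z=np.load('c4.npz');K=z['camera_matrix']
for off in ([0,0,0],[0,0,-.019],[.0095,0,0],[.0095,0,-.019]):
  X=tcp+T@np.array(off);c=z['R']@X+z['t'];q=K@c;print(off,q[:2]/q[2])
E
```

```text
285
210 [  2. -24.  41.] 199.0 | 214 [  2. -23.  32.] 196.0 | 218 [  2. -22.  24.] 194.0 | 222 [  2. -22.  15.] 196.0 | 226 [  2. -21.   8.] 227.0 | 230 [ -0. -21.   8.] 255.0 | 234 [ -3. -21.   8.] 255.0 | 238 [-21. -25.  45.] 120.0 | 242 [-24. -25.  45.] 123.0 | 246 [-27. -25.  43.] 127.0 | 250 [-29. -25.  41.] 195.0 | 254 [-30. -24.  36.] 178.0 | 258 [  38.   -9. -111.] 44.0 | 262 [  37.   -9. -112.] 48.0 | 266 [  38.   -8. -115.] 47.0 | 270 [  38.   -8. -117.] 49.0 | 274 [  38.   -8. -119.] 47.0 | 278 [  38.   -8. -121.] 50.0 | 282 [  38.   -8. -123.] 48.0 | 286 [  38.   -8. -125.] 55.0 | 290 [  37.   -7. -126.] 68.0 | 294 [  37.   -7. -128.] 68.0 | 298 [  36.   -7. -127.] 67.0 | 
303
210 [  2. -11.  40.] 208.0 | 214 [  2. -11.  32.] 204.0 | 218 [  2. -10.  23.] 192.0 | 222 [  2. -10.  15.] 195.0 | 226 [  3. -10.   7.] 195.0 | 230 [  2. -10.   3.] 194.0 | 234 [ 2. -9. -4.] 196.0 | 238 [  2.  -9. -12.] 187.0 | 242 [ 11.  -8. -37.] 30.0 | 246 [ 11.  -7. -42.] 27.0 | 250 [ 10.  -7. -45.] 34.0 | 254 [ 11.  -7. -51.] 29.0 | 258 [ 10.  -7. -53.] 35.0 | 262 [ 10.  -7. -56.] 41.0 | 266 [
[... 2362 characters left out ...]
9.  7.] 255.0 | 234 [-3. 20.  7.] 223.0 | 238 [-21.  23.  44.] 107.0 | 242 [-24.  23.  45.] 108.0 | 246 [-28.  23.  46.] 117.0 | 250 [-30.  23.  43.] 176.0 | 254 [-29.  23.  35.] 158.0 | 258 [  38.    9. -111.] 51.0 | 262 [  38.    8. -112.] 50.0 | 266 [  38.    8. -116.] 52.0 | 270 [  37.    8. -117.] 49.0 | 274 [  38.    8. -120.] 48.0 | 278 [  38.    8. -121.] 51.0 | 282 [  38.    7. -123.] 50.0 | 286 [  38.    7. -125.] 48.0 | 290 [  37.    7. -126.] 65.0 | 294 [  37.    7. -128.] 58.0 | 298 [  37.    7. -128.] 56.0 | 
[0, 0, 0] [318.69725573 234.35805099]
[0, 0, -0.019] [318.67814519 247.33075183]
[0.0095, 0, 0] [318.66494241 219.4586218 ]
[0.0095, 0, -0.019] [318.6424525  231.18672424]
```

```bash
python3 - <<'E'
from h import *
shot('scene','s4')
z=np.load('s4.npz');cv2.imwrite('pics/s4z.png',cv2.resize(z['p'][100:250,300:500,::-1],None,fx=4,fy=4,interpolation=cv2.INTER_CUBIC))
K=z['camera_matrix']
tcp=np.array([.5022,-.0894,.0758])
for dz in (0,.019,.035): c=z['R']@(tcp+[0,0,dz])+z['t'];q=K@c;q=q[:2]/q[2];print(q,(q-[300,100])*4)
E
```

```text
[371.77784782 203.69479496] [287.11139128 414.77917986]
[372.18140615 198.06337933] [288.7256246  392.25351732]
[372.52745254 193.23450856] [290.10981014 372.93803422]
```

View pics/s4z.png

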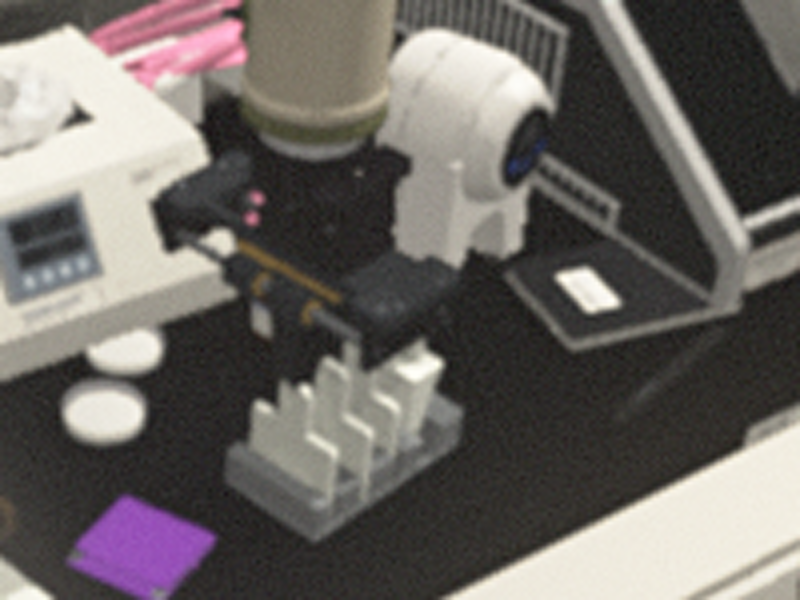

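```bash
python3 - <<'E'
from h import *
W,p=cloud('c2.npz')
from bench import read_state
T=toolR([0.627,0.779,0,.001]); tcp=np.array([.4698,.1673,.249])
L=(W-tcp)@T*1000
for u in (215,222,228,231,408,412,418):
  print(u)
  for v in range(236,300,5): print(v,L[v,u].round(0),p[v,u].mean().round(0),end=' | ')
  print()
c=p[225:345,90:260,::-1]; cv2.imwrite('pics/fz.png',cv2.resize((np.clip(c.astype(float)*2.5,0,255)).astype(np.uint8),None,fx=4,fy=4))
E
```

```text
215
236 [-412. -389. 1013.] 180.0 | 241 [ 13. -51. -37.] 18.0 | 246 [ 12. -50. -41.] 17.0 | 251 [ 12. -48. -47.] 23.0 | 256 [ 10. -48. -49.] 28.0 | 261 [ 11. -46. -55.] 24.0 | 266 [ 11. -44. -61.] 24.0 | 271 [  9. -45. -61.] 22.0 | 276 [  6. -45. -60.] 29.0 | 281 [  4. -45. -61.] 19.0 | 286 [  34.  -27. -117.] 60.0 | 291 [  34.  -26. -119.] 73.0 | 296 [  33.  -25. -121.] 85.0 | 
222
236 [-410. -361. 1008.] 182.0 | 241 [-430. -363. 1009.] 168.0 | 246 [ 11. -47. -38.] 29.0 | 251 [ 10. -46. -44.] 32.0 | 256 [ 10. -44. -50.] 28.0 | 261 [ 10. -44. -53.] 20.0 | 266 [  7. -44. -53.] 29.0 | 271 [  5. -44. -54.] 21.0 | 276 [  3. -44. -55.] 5.0 | 281 [  1. -44. -55.] 26.0 | 286 [  34.  -24. -117.] 56.0 | 291 [  35.  -24. -120.] 76.0 | 296 [  33.  -24. -120.] 81.0 | 
228
236 [-410. -339. 1007.] 178.0 | 241 [-431. -341. 1010.] 161.0 | 246 [ 11. -45. -38.] 35.0 | 251 [  9. -44. -42.] 32.0 | 256 [  7. -44. -43.] 25.0 | 261 [  5. -44. -43.] 23.0 | 266 [  2. -44. -43.] 27.0 | 271 [  0. -44. -45.] 23.0 | 276 [ -2. -44. -45.] 22.0 | 281 [ -4. -44. -46.] 21.0 | 286 [  34.  -23. -117.] 58.0 | 291 [  34.
[... 883 characters left out ...]
 | 246 [ 11.  45. -40.] 36.0 | 251 [ 10.  44. -43.] 37.0 | 256 [  9.  43. -47.] 39.0 | 261 [  7.  43. -49.] 29.0 | 266 [  4.  43. -48.] 34.0 | 271 [  2.  43. -49.] 36.0 | 276 [  1.  43. -51.] 26.0 | 281 [ -1.  43. -52.] 37.0 | 286 [  34.   24. -116.] 63.0 | 291 [  34.   23. -119.] 73.0 | 296 [  33.   23. -120.] 82.0 | 
418
236 [-102.  135.  249.] 63.0 | 241 [ 12.  49. -36.] 13.0 | 246 [ 11.  48. -39.] 19.0 | 251 [ 11.  47. -45.] 25.0 | 256 [ 11.  45. -51.] 29.0 | 261 [ 10.  44. -55.] 28.0 | 266 [  9.  43. -57.] 35.0 | 271 [  7.  44. -57.] 39.0 | 276 [  5.  43. -58.] 36.0 | 281 [  2.  44. -58.] 29.0 | 286 [  34.   25. -117.] 61.0 | 291 [  34.   25. -119.] 79.0 | 296 [  34.   24. -121.] 84.0 |
```

View pics/fz.png

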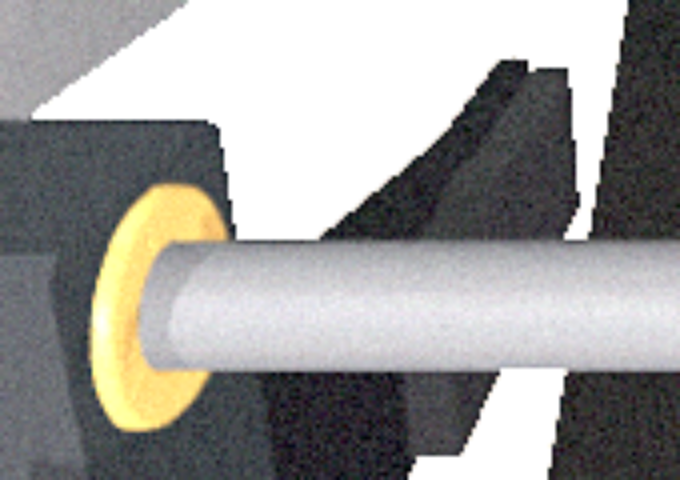

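move_arm --pt "0 -0.002 0 0" --pt "0 -0.002 0 0" --pt "0 -0.002 0 0" --pt "0 -0.002 0 0" --pt "0 -0.002 0 0" --pt "0 -0.002 0 0" --pt "0 -0.002 0 0" --pt "0 -0.002 0.02 0" --pt "0 -0.002 0.038 0" --pt "0 -0.002 0.038 0" --claw 0.35

```text
time: 5.9
ee_pos: [0.4991, -0.0895, 0.0362]
eef_rot: [0.641, 0.768, -0.001, -0.001]
ft_force: [-0.2, -0.4, 0.2]
width: 0.0583
```

```bash
python3 - <<'E'
from h import *
plan([0.5002,-0.091,0.038],np.radians(100.2))
shot('wrist','c5')
z=np.load('c5.npz');cv2.imwrite('pics/c5z.png',cv2.resize(z['p'][170:300,230:400,::-1],None,fx=4,fy=4))
E
```

```text
pos [ 0.4991 -0.0895  0.0362] yaw 1.7509 q [ 0.6   0.28 -0.57  1.91  0.17  1.    0.13] shift [-0.0017  0.0008 -0.0018] roll 0.0021 f [-0.16 -0.42  0.16] w 0.0583 t 5.9
```

View pics/c5z.png

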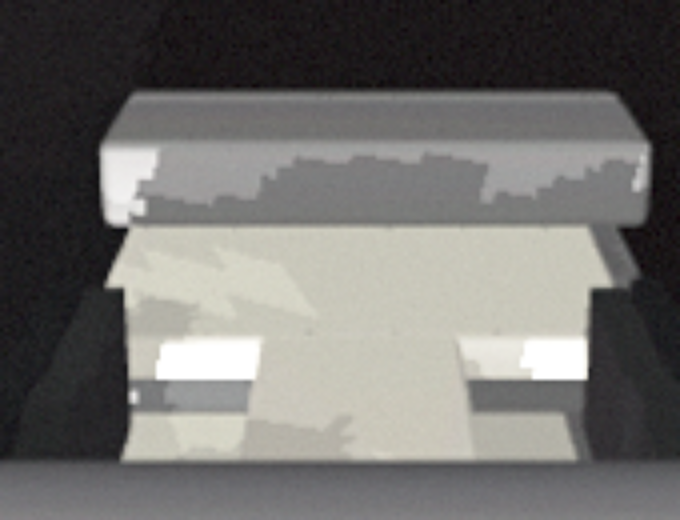

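move_arm --pt "0 0 0 0" --pt "0 0 0 0" --pt "0 0 0 0" --pt "0 0 0 0" --pt "0 0 0 0" --pt "0 0 0 0" --pt "0 0 0 0" --claw -1 --newtons 15

```text
time: 6.65
ee_pos: [0.5003, -0.0897, 0.038]
eef_rot: [0.641, 0.768, -0.0, 0.0]
ft_force: [-0.6, 0.5, 1.4]
width: 0.0255
```

```bash
python3 - <<'E'
from h import *
plan([0.5002,-0.091,0.16],np.radians(99.48))
E
```

```text
pos [ 0.5003 -0.0897  0.038 ] yaw 1.7508 q [ 0.6   0.27 -0.57  1.91  0.17  1.    0.13] shift [-0.0012 -0.0004 -0.122 ] roll 0.0146 f [-0.56  0.48  1.4 ] w 0.0255 t 6.65
```

move_arm --pt "0 0 -0.02 0" --pt "0 0 -0.05 0" --pt "0 0 -0.08 0" --pt "0 0 -0.11 0.015" --pt "0 0 -0.125 0.015" --pt "0 0 -0.125 0.015" --pt "0 0 -0.125 0.015"

```text
time: 7.35
ee_pos: [0.5001, -0.0897, 0.1623]
eef_rot: [0.646, 0.763, -0.0, -0.0]
ft_force: [0.5, -0.8, -0.4]
width: 0.0259
```

```bash
python3 - <<'E'
from h import *
from bench import read_state
plan([0.5002,-0.091,0.16],np.radians(99.48))
shot('wrist','c6')
st=read_state(); T=toolR(st['eef_rot']); W,p=cloud('c6.npz'); L=(W-st['ee_pos'])@T*1000; np.save('L6.npy',L)
for u in (305,320,335):
  print(u)
  for v in range(150,262,5): print(v,L[v,u].round(1),end=' | ')
  print()
# plate face points
m=(abs(L[...,0])<15)&(L[...,2]>-25)&(L[...,2]<45)&(abs(L[...,1])<40)
z=np.load('c6.npz');cv2.imwrite('pics/c6z.png',cv2.resize(z['p'][130:290,220:420,::-1],None,fx=4,fy=4))
E
```

```text
pos [ 0.5001 -0.0897  0.1623] yaw 1.7358 q [ 0.63  0.14 -0.58  1.78  0.08  1.25  0.19] shift [-0.0013 -0.0001  0.0023] roll -0.0004 f [ 0.49 -0.78 -0.36] w 0.0259 t 7.35
305
150 [ 27.1 -13.6 161.9] | 155 [ 21.8 -13.7 162.8] | 160 [ 16.7 -13.7 162.5] | 165 [ 16.7 -12.7 134.4] | 170 [ 12.5 -12.6 131.5] | 175 [  7.9 -12.7 130.1] | 180 [ -2.7 -13.7 154.8] | 185 [ -5.  -13.3 142.6] | 190 [ -7.  -12.9 130.7] | 195 [-12.2 -13.  131.3] | 200 [-17.4 -13.1 131.7] | 205 [-22.2 -13.1 130.8] | 210 [-27.1 -13.1 129.9] | 215 [ 2.  -9.  29.3] | 220 [ 2.2 -8.6 18.6] | 225 [ 2.  -8.3  9.9] | 230 [ 2.5 -7.9 -0.2] | 235 [ 2.4 -7.6 -7.7] | 240 [  2.6  -7.3 -15.8] | 245 [  2.   -7.1 -21.2] | 250 [  2.1  -6.9 -28. ] | 255 [  2.8  -6.6 -35.6] | 260 [  2.4  -6.4 -40.3] | 
320
150 [ 26.8   1.8 163.8] | 155 [ 21.9   1.8 162.3] | 160 [ 16.5   1.8 163.4] | 165 [ 16.7   1.7 134.2] | 170 [ 12.6   1.6 130.4] | 175 [  7.7   1.6 130.9] | 180 [ -2.8   1.7 154.8] | 185 [ -5.1   1.7 143. ] | 190 [ -7.3   1.6 131.7] | 195 [-12.1   1.6 130.8] | 200 [-17.1   1.6 130.7] | 205 [-21.8   1.6 129.4] | 210 [-27.1   1.6 129.9] | 215 [ 1.7  1.2 30.1] | 220 [ 2.3  1.2 18.2] | 225 [2.4 1.1 8.6] | 230 [2.3 1.1 0.3] | 235 [ 1.9  1.1 -6.6] | 240 [  2.5   1.  -15.5] | 245 [  2.7   1.  -22.8] | 250 [  2.5   1.  -28.9] | 255 [  2.4   1.  -34.7] | 260 [  1.7   0.9 -38.9] | 
335
150 [ 27.2  17.1 160.9] | 155 [ 21.8  17.2 162.5] | 160 [ 16.6  17.3 162.4] | 165 [ 17.1  15.9 131.8] | 170 [ 12.6  15.9 130.3] | 175 [  7.7  15.9 130.6] | 180 [ -2.7  17.1 154.5] | 185 [ -5.   16.6 142.2] | 190 [ -7.2  16.1 131. ] | 195 [-11.8  16.1 129.7] | 200 [-17.1  16.2 130.3] | 205 [-22.5  16.3 131.4] | 210 [-27.4  16.3 130.5] | 215 [ 2.2 11.4 28.7] | 220 [ 2.1 11.  18.8] | 225 [ 2.  10.6  9.6] | 230 [ 2.1 10.2  0.8] | 235 [ 2.   9.8 -6.9] | 240 [  2.3   9.4 -15. ] | 245 [  2.3   9.1 -22. ] | 250 [  2.3   8.8 -28.5] | 255 [  2.6   8.5 -35.2] | 260 [  2.8   8.3 -41.1] |
```

View pics/c6z.png

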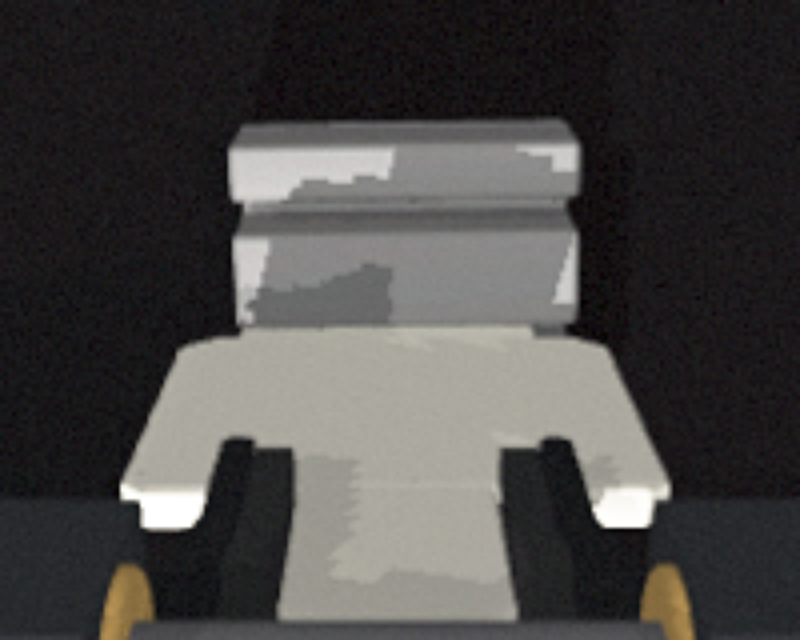

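```bash
python3 - <<'E'
from h import *
plan([0.4699,0.2152,0.16],np.radians(99.48))
E
```

```text
pos [ 0.4997 -0.0897  0.1617] yaw 1.7358 q [ 0.63  0.14 -0.58  1.78  0.08  1.25  0.19] shift [0.3056 0.0207 0.0018] roll -0.0005 f [ 0.62 -0.19 -0.62] w 0.0259 t 7.4
```

move_arm --pt "0.03 0.002 0 0" --pt "0.065 0.0045 0 0" --pt "0.1 0.007 0 0" --pt "0.135 0.009 0 0" --pt "0.17 0.0115 0 0" --pt "0.205 0.014 0 0" --pt "0.24 0.016 0 0" --pt "0.275 0.0185 0 0" --pt "0.295 0.02 0 0" --pt "0.305 0.0205 0 0" --pt "0.305 0.0205 0.01 0" --pt "0.305 0.0205 0.01 0" --pt "0.305 0.0205 0.01 0"

```text
time: 8.7
ee_pos: [0.4705, 0.2128, 0.152]
eef_rot: [0.647, 0.762, -0.001, -0.0]
ft_force: [1.0, 0.1, -1.1]
width: 0.0259
```

```bash
python3 - <<'E'
from h import *
plan([0.4699,0.2152,0.062],np.radians(99.48))
shot('wrist','c7')
plan([0.4699,0.2152,0.062],np.radians(99.48))
E
```

```text
pos [0.4705 0.2128 0.152 ] yaw 1.7339 q [ 0.23  0.2  -0.83  1.76  0.16  1.25 -0.47] shift [ 0.0026 -0.0001  0.09  ] roll -0.0024 f [ 0.96  0.1  -1.09] w 0.0259 t 8.7
pos [0.4707 0.213  0.1525] yaw 1.7338 q [ 0.23  0.2  -0.83  1.76  0.16  1.25 -0.47] shift [ 0.0023 -0.0003  0.0905] roll -0.0025 f [-0.05 -0.4   0.16] w 0.0255 t 8.75
```

View pics/c7.png

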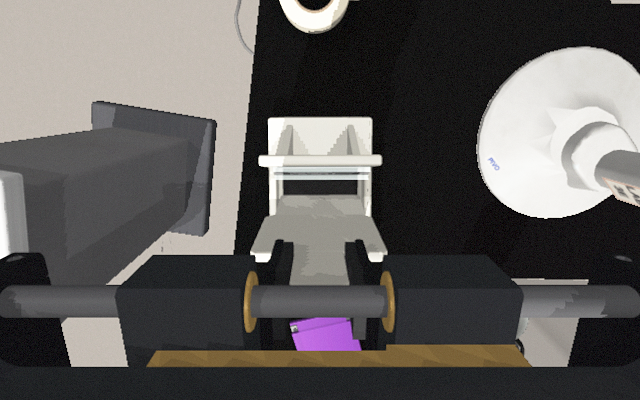

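move_arm --pt "0.001 0 0.025 0.002" --pt "0.002 0 0.05 0.002" --pt "0.002 0 0.07 0.002" --pt "0.002 0 0.08 0.002" --pt "0.002 0 0.08 0.002" --pt "0.002 0 0.08 0.002"

```text
time: 9.35
ee_pos: [0.4707, 0.2165, 0.0737]
eef_rot: [0.647, 0.762, 0.0, 0.0]
ft_force: [-0.4, -0.3, 0.6]
width: 0.0257
```

```bash
python3 - <<'E'
from h import *
shot('wrist','c8')
plan([0.4699,0.2152,0.062],np.radians(99.48))
E
```

```text
pos [0.4708 0.2167 0.0739] yaw 1.7335 q [ 0.19  0.3  -0.81  1.85  0.24  1.1  -0.54] shift [-0.0013 -0.0012  0.0119] roll -0.0028 f [ 0.13  0.28 -0.05] w 0.0254 t 9.4
```

View pics/c8.png

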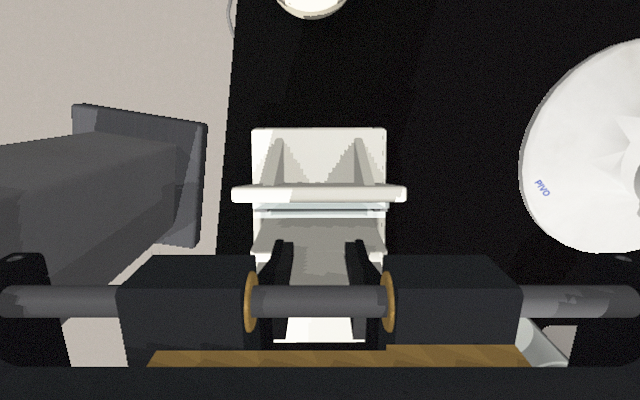

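move_arm --pt "-0.001 -0.001 0.003 0.003" --pt "-0.001 -0.001 0.006 0.003" --pt "-0.001 -0.001 0.009 0.003" --pt "-0.001 -0.001 0.01 0.003" --pt "-0.001 -0.001 0.01 0.003"

```text
time: 9.9
ee_pos: [0.4691, 0.2153, 0.0626]
eef_rot: [0.648, 0.761, -0.0, -0.0]
ft_force: [-0.6, 0.2, 0.4]
width: 0.0259
```

move_arm --pt "0 0 0.001 0" --pt "0 0 0.002 0" --pt "0 0 0.002 0"

```text
time: 10.2
ee_pos: [0.4694, 0.2157, 0.0613]
eef_rot: [0.648, 0.761, 0.0, 0.0]
ft_force: [-1.2, 0.2, 4.8]
width: 0.0256
```

move_arm --pt "0 0 -0.0005 0" --pt "0.003 0 -0.0005 0" --pt "0.006 0 0 0" --pt "0.009 0 0.0002 0" --pt "0.012 0 0.001 0" --pt "0.015 0 0.0015 0" --pt "0.017 0 0.002 0" --pt "0.018 0 0.002 0" --pt "0.018 0 0.002 0" --newtons 6

```text
time: 11.1
ee_pos: [0.4673, 0.2289, 0.0592]
eef_rot: [0.649, 0.76, -0.003, 0.002]
ft_force: [-2.8, -17.9, 15.3]
width: 0.0258
```

```bash
python3 - <<'E'
from h import *
shot('wrist','c9')
plan([0.4699,0.2152,0.062],np.radians(99.48))
E
```

```text
pos [0.4672 0.2289 0.0592] yaw 1.7279 q [ 0.15  0.32 -0.8   1.85  0.27  1.08 -0.59] shift [-0.0139  0.0005 -0.0027] roll -0.0084 f [ -3.94 -17.26  15.98] w 0.026 t 11.15
```

View pics/c9.png

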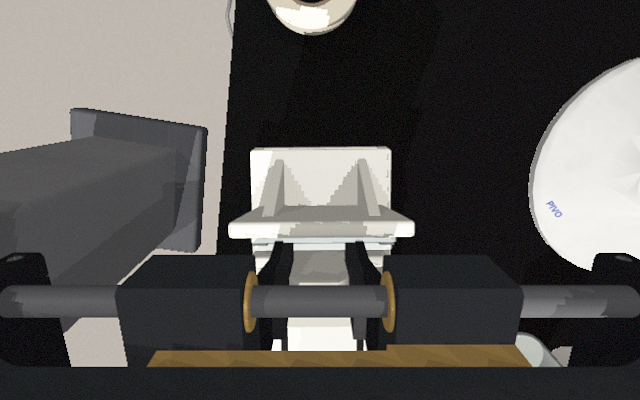

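```bash
cat > cf.py <<'E'
from h import *
c0=np.array([.47371,.19644]); a=np.radians(9.48)
ex=np.array([np.cos(a),np.sin(a)]);ey=np.array([-ex[1],ex[0]])
def cradle(W):
    "true-ish cradle coords in mm (offset-corrected)"
    xy=W[...,:2]-c0; X=xy@ex*1000; Y=xy@ey*1000; Z=W[...,2]*1000
    s,c=np.sin(.21),np.cos(.21); yy=Y-30; zz=Z-26
    return np.stack([X,yy*c-zz*s-2,yy*s+zz*c-1],-1)
E
python3 - <<'E'
from cf import *
W,p=cloud('c9.npz'); L=cradle(W)
for u in (265,312,320,335,375):
  print(u)
  for v in range(205,290,3): print(v,L[v,u].round(1),end=' | ')
  print()
E
```

```text
265
205 [-30.3  13.7  49. ] | 208 [-29.7  12.4  52.9] | 211 [-29.6  10.9  54.2] | 214 [-29.2   9.7  57. ] | 217 [-28.5   8.7  61.7] | 220 [-26.4   8.9  74.6] | 223 [-25.9   8.   78.3] | 226 [-25.7   6.8  79.6] | 229 [-25.8   5.3  78.9] | 232 [-25.8   3.9  79. ] | 235 [-26.    2.3  78.2] | 238 [-26.3   0.6  76.9] | 241 [-27.5  -2.3  69.4] | 244 [-28.1  -4.5  66.1] | 247 [-29.1  -7.3  60.2] | 250 [-29.1  -9.   59.9] | 253 [-30.1 -12.   54. ] | 256 [-29.  -11.9  61. ] | 259 [-29.  -13.3  61.7] | 262 [-29.  -14.9  61.6] | 265 [-23.7  -7.6  94.6] | 268 [-23.2  -8.1  97.5] | 271 [-22.9  -8.8  99.5] | 274 [-22.3  -8.9 103.3] | 277 [-22.1  -9.7 104.8] | 280 [-21.8 -10.3 106.8] | 283 [-21.2 -10.2 110.5] | 286 [-14.1   3.  153.7] | 289 [-14.1   2.4 154.3] | 
312
205 [-5.7  8.6 -0.9] | 208 [-5.3  8.6 19. ] | 211 [-4.9  8.5 34.8] | 214 [-4.6  8.6 49.9] | 217 [-4.3  8.5 62.3] | 220 [-4.   8.6 73.9] | 223 [-3.9  7.9 78.7] | 226 [-3.9  6.6 79.7] | 229 [-3.9  5.2 79.8] | 232 [-4.   3.5 77.8] | 235 [-4.   2.1 78.1] | 238 [-4.2 -0.8 70.3] | 241 [-4.2 -2.6 69.1] | 244 [-4.5 -6.2 59. ] | 247 [-4.5 -7.3 
[... 1804 characters left out ...]

205 [29.9 13.2 49.9] | 208 [29.5 11.8 52.6] | 211 [nan nan nan] | 214 [28.7  9.2 57.6] | 217 [27.7  8.5 64.3] | 220 [25.9  8.6 75.7] | 223 [25.4  7.6 78.9] | 226 [25.3  6.3 79.5] | 229 [25.5  4.7 78.1] | 232 [25.4  3.4 78.9] | 235 [25.4  1.9 78.5] | 238 [27.  -1.4 68.8] | 241 [nan nan nan] | 244 [28.2 -6.  61.2] | 247 [28.4 -7.9 59.9] | 250 [ 29.9 -11.7  50.2] | 253 [ 28.8 -11.7  57.2] | 256 [ 28.2 -12.4  61.2] | 259 [ 28.2 -13.9  61.3] | 262 [ 28.1 -15.4  61.8] | 265 [ 28.1 -16.9  62. ] | 268 [22.4 -8.3 98. ] | 271 [ 21.9  -8.7 101.3] | 274 [ 21.7  -9.5 102.7] | 277 [ 21.2  -9.8 105.7] | 280 [ 21.1 -10.6 106.8] | 283 [ 20.6 -10.9 109.8] | 286 [ 13.7   2.6 153.4] | 289 [ 13.6   2.1 154.2] |
```

move_arm --pt "0 0 0 0" --pt "0 0 0 0" --pt "0 0 0 0" --pt "-0.004 0 0 0" --pt "-0.008 0 -0.01 0" --pt "-0.008 0 -0.04 0" --pt "-0.008 0 -0.075 0" --pt "-0.008 0 -0.09 0" --pt "-0.008 0 -0.09 0" --claw 0.3

```text
time: 12.05
ee_pos: [0.4687, 0.2264, 0.1513]
eef_rot: [0.648, 0.762, 0.002, 0.001]
ft_force: [-0.2, -0.5, -0.7]
width: 0.0566
```

```bash
python3 - <<'E'
from cf import *
shot('wrist','c10')
plan([0.4699,0.2152,0.062],np.radians(99.48))
W,p=cloud('c10.npz'); L=cradle(W)
for u in (270,320,365):
  print(u)
  for v in range(180,262,3): print(v,L[v,u].round(1),end=' | ')
  print()
E
```

```text
pos [0.468  0.2257 0.1496] yaw 1.7311 q [ 0.21  0.21 -0.83  1.76  0.17  1.24 -0.5 ] shift [-0.0107  0.0001  0.0876] roll -0.0052 f [ 0.11  0.02 -0.17] w 0.0566 t 12.1
270
180 [-34.6   4.4  78.8] | 183 [-34.6   2.2  79.6] | 186 [-42.9  -1.9  19.6] | 189 [-43.1  -4.6  18.2] | 192 [-42.7  -7.1  21.2] | 195 [-43.1 -10.   18.6] | 198 [-43.1 -12.6  19.5] | 201 [-43.2 -15.3  19. ] | 204 [-43.  -17.8  20.7] | 207 [-43.2 -20.6  19.7] | 210 [-43.4 -23.4  18.7] | 213 [-43.2 -25.9  20.5] | 216 [-43.4 -28.7  19.4] | 219 [-43.4 -31.3  19.8] | 222 [-43.4 -34.   20.3] | 225 [-43.7 -36.9  18.4] | 228 [-43.7 -39.6  18.9] | 231 [-43.8 -42.4  18.5] | 234 [-43.9 -45.2  18.1] | 237 [-43.7 -47.6  19.8] | 240 [-43.8 -50.4  19.3] | 243 [-44.  -53.3  18.7] | 246 [-43.8 -55.7  20.2] | 249 [-44.  -58.6  19.1] | 252 [-47.1 -66.2  -2.2] | 255 [-46.7 -68.5   0.4] | 258 [-47.  -71.8  -1.1] | 261 [-47.  -74.5  -0.5] | 
320
180 [ 1.2  4.1 78.7] | 183 [ 1.2  1.9 78.9] | 186 [ 1.2 -0.5 70. ] | 189 [ 1.2 -2.8 69.2] | 192 [ 1.2 -5.6 58.5] | 195 [ 1.2 -7.8 60.2] | 198 [ 1.1 -9.6 67.2] | 201 [ 1.  -9.7 96.3] | 204 [  0.9 -
[... 516 characters left out ...]
 [33.3  3.8 79.6] | 183 [33.4  1.7 78.9] | 186 [34.6 -0.8 69.9] | 189 [34.6 -3.  69.8] | 192 [35.1 -5.4 66.7] | 195 [36.  -8.1 60.1] | 198 [nan nan nan] | 201 [ 41.5 -16.   18.8] | 204 [ 41.3 -18.5  20.1] | 207 [ 41.5 -21.3  19.1] | 210 [ 41.4 -23.9  20.1] | 213 [ 41.6 -26.8  18.3] | 216 [ 41.5 -29.4  19. ] | 219 [ 41.5 -32.1  19.4] | 222 [ 41.5 -34.7  19.6] | 225 [ 41.4 -37.4  20.2] | 228 [ 41.3 -39.9  21. ] | 231 [ 41.5 -42.9  19.6] | 234 [ 41.6 -45.7  18.9] | 237 [ 36.7 -41.8  55. ] | 240 [ 36.  -43.2  60.7] | 243 [ 35.8 -45.2  62.2] | 246 [ 35.9 -47.7  61.7] | 249 [ 35.9 -50.1  61.4] | 252 [ 41.8 -62.5  17.4] | 255 [ 44.  -69.    1.6] | 258 [ 44.1 -72.    0.9] | 261 [ 44.1 -74.9   1. ] |
```

View pics/c10.png

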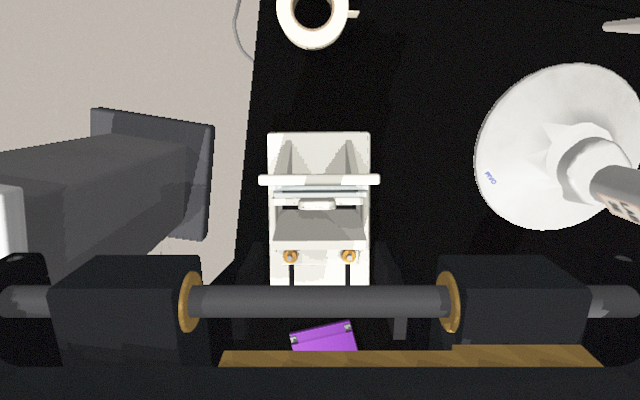

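```bash
python3 - <<'E'
from h import *
plan([0.5235,-0.1965,0.041],np.radians(100.15))
E
```

```text
pos [0.468  0.2257 0.1496] yaw 1.7311 q [ 0.21  0.21 -0.83  1.76  0.17  1.24 -0.5 ] shift [-0.4256 -0.0128  0.1085] roll -0.0169 f [ 0.11  0.02 -0.17] w 0.0566 t 12.1
```

move_arm --pt "-0.04 -0.001 0 -0.017" --pt "-0.085 -0.002 0 -0.017" --pt "-0.13 -0.004 0 -0.017" --pt "-0.175 -0.005 0 -0.017" --pt "-0.22 -0.006 0 -0.017" --pt "-0.265 -0.008 0 -0.017" --pt "-0.31 -0.009 0 -0.017" --pt "-0.355 -0.01 0 -0.017" --pt "-0.4 -0.012 0 -0.017" --pt "-0.425 -0.013 0.02 -0.017" --pt "-0.425 -0.013 0.04 -0.017" --pt "-0.425 -0.013 0.04 -0.017" --pt "-0.425 -0.013 0.04 -0.017" --pt "-0.425 -0.013 0.04 -0.017"

```text
time: 13.5
ee_pos: [0.5231, -0.1955, 0.1096]
eef_rot: [0.641, 0.767, 0.0, 0.0]
ft_force: [-0.1, 0.1, 0.6]
width: 0.0565
```

```bash
python3 - <<'E'
from h import *
plan([0.5235,-0.1965,0.041],np.radians(100.15))
E
```

```text
pos [ 0.5231 -0.1955  0.1096] yaw 1.7494 q [ 0.73  0.29 -0.53  1.72  0.16  1.17  0.34] shift [-0.001   0.0002  0.0686] roll 0.0014 f [-0.06  0.11  0.56] w 0.0565 t 13.5
```

move_arm --pt "-0.001 0 0.03 0" --pt "-0.001 0 0.055 0" --pt "-0.001 0 0.0685 0" --pt "-0.001 0 0.0685 0" --pt "-0.001 0 0.0685 0"

```text
time: 14.0
ee_pos: [0.5234, -0.1973, 0.0415]
eef_rot: [0.642, 0.767, 0.0, 0.0]
ft_force: [-0.3, 0.2, 0.7]
width: 0.0567
```

move_arm --pt "0 0 0 0" --pt "0 0 0 0" --pt "0 0 0 0" --pt "0 0 0 0" --pt "0 0 0 0" --claw -1 --newtons 20

```text
time: 14.5
ee_pos: [0.523, -0.1976, 0.0407]
eef_rot: [0.642, 0.767, 0.0, 0.0]
ft_force: [-0.3, 0.5, 2.5]
width: 0.0361
```

```bash
python3 - <<'E'
from h import *
plan([0.5235,-0.1965,0.041],np.radians(100.15))
shot('wrist','c11')
z=np.load('c11.npz');cv2.imwrite('pics/c11z.png',cv2.resize(z['p'][130:290,220:420,::-1],None,fx=4,fy=4))
E
```

```text
pos [ 0.523  -0.1976  0.0407] yaw 1.7478 q [ 0.71  0.37 -0.51  1.78  0.2   1.04  0.3 ] shift [ 0.0009  0.0007 -0.0003] roll -0.0001 f [-0.35  0.49  2.54] w 0.0361 t 14.5
```

View pics/c11z.png

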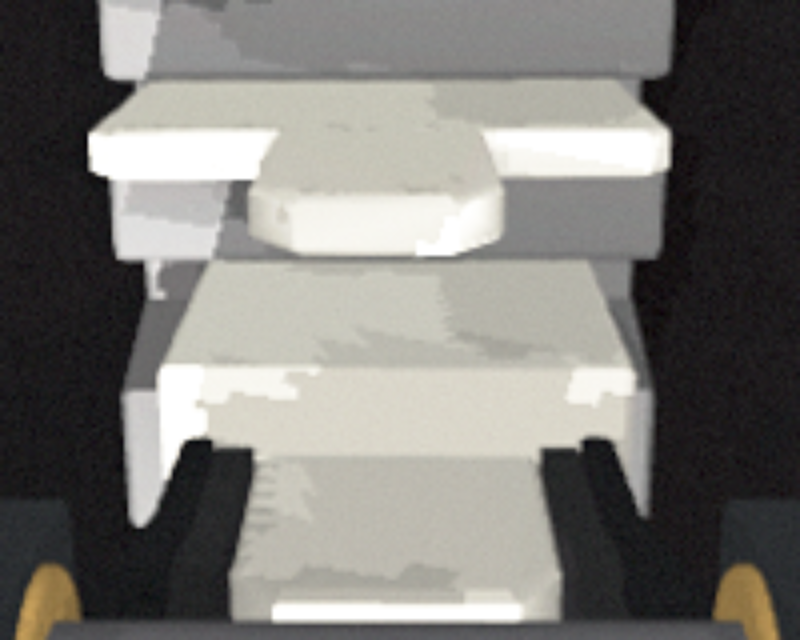

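move_arm --pt "0 0 0 0" --pt "0 0 -0.02 0" --pt "0 0 -0.05 0.006" --pt "0 0 -0.085 0.012" --pt "0 0 -0.115 0.012" --pt "0 0 -0.13 0.012" --pt "0 0 -0.13 0.012" --pt "0 0 -0.13 0.012"

```text
time: 15.35
ee_pos: [0.5221, -0.1973, 0.1689]
eef_rot: [0.646, 0.763, -0.0, -0.001]
ft_force: [0.4, -0.3, -0.4]
width: 0.0356
```

```bash
python3 - <<'E'
from h import *
from bench import read_state
st=read_state(); T=toolR(st['eef_rot'])
shot('wrist','c12')
plan([0.4699,0.2152,0.16],np.radians(99.48))
W,p=cloud('c12.npz'); L=(W-st['ee_pos'])@T*1000
for u in (295,318,342):
  print(u)
  for v in range(180,262,4): print(v,L[v,u].round(1),end=' | ')
  print()
for v in (200,208,225,230): print(v,[(u,L[v,u].round(0).tolist()) for u in range(250,390,4)])
cv2.imwrite('pics/c12z.png',cv2.resize(p[130:290,220:420,::-1],None,fx=4,fy=4))
E
```

```text
pos [ 0.5218 -0.1972  0.1684] yaw 1.7357 q [ 0.74  0.24 -0.53  1.65  0.13  1.29  0.35] shift [0.4154 0.0165 0.0089] roll -0.0006 f [-0.43  0.22 -1.54] w 0.0359 t 15.4
295
180 [  0.6 -23.6 142.1] | 184 [ -2.4 -23.4 137.6] | 188 [ 20.8 -15.9  30.9] | 192 [ 20.8 -15.2  20.8] | 196 [ 20.6 -14.7  12.1] | 200 [ 20.5 -14.1   3.7] | 204 [ 20.2 -13.6  -3.7] | 208 [ 19.8 -13.2 -10.1] | 212 [ 19.9 -12.8 -17.3] | 216 [ 19.8 -12.3 -23.7] | 220 [ 19.4 -12.  -28.8] | 224 [ 17.7 -12.  -30.1] | 228 [ 15.8 -12.  -30.8] | 232 [ 14.  -11.9 -31.6] | 236 [ 11.7 -12.  -31.2] | 240 [  9.4 -12.1 -30.9] | 244 [  7.4 -12.1 -31.5] | 248 [  6.9 -11.9 -35.2] | 252 [  7.  -11.5 -40.3] | 256 [  7.1 -11.2 -44.9] | 260 [  6.8 -11.  -48.6] | 
318
180 [  1.   -0.8 140.1] | 184 [ -2.5  -0.8 137.7] | 188 [20.8 -0.5 31.1] | 192 [20.9 -0.5 20.3] | 196 [20.7 -0.5 11.4] | 200 [20.7 -0.4  2.7] | 204 [20.2 -0.4 -3.7] | 208 [ 19.8  -0.4 -10.2] | 212 [ 19.9  -0.4 -17.3] | 216 [ 19.5  -0.4 -23. ] | 220 [ 19.4  -0.4 -28.8] | 224 [ 18.6  -0.4 -32.5] | 228 [ 16.2  -0.4 -31.8] | 232 [ 14.4  -0.4 -32.7] | 236 [ 11.5  -0.4 -30.9] | 240
[... 3940 characters left out ...]
290, [15.0, -14.0, -32.0]), (294, [15.0, -12.0, -31.0]), (298, [15.0, -10.0, -31.0]), (302, [15.0, -8.0, -32.0]), (306, [15.0, -6.0, -31.0]), (310, [15.0, -4.0, -32.0]), (314, [15.0, -2.0, -31.0]), (318, [15.0, -0.0, -32.0]), (322, [15.0, 2.0, -30.0]), (326, [15.0, 4.0, -32.0]), (330, [15.0, 6.0, -32.0]), (334, [15.0, 8.0, -32.0]), (338, [15.0, 10.0, -32.0]), (342, [15.0, 12.0, -32.0]), (346, [15.0, 14.0, -31.0]), (350, [15.0, 16.0, -31.0]), (354, [15.0, 18.0, -32.0]), (358, [15.0, 20.0, -32.0]), (362, [15.0, 22.0, -31.0]), (366, [15.0, 24.0, -32.0]), (370, [15.0, 26.0, -31.0]), (374, [15.0, 28.0, -31.0]), (378, [-63.0, 66.0, 169.0]), (382, [-63.0, 70.0, 169.0]), (386, [-63.0, 75.0, 170.0])]
```

View pics/c12z.png

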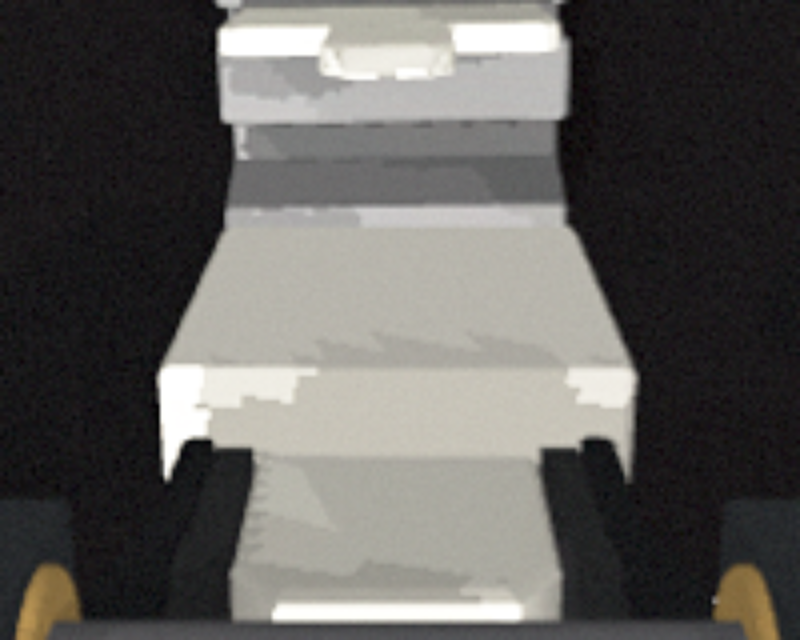

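```bash
python3 - <<'E'
from h import *
plan([0.4732,0.1995,0.155],np.radians(99.48))
E
```

```text
pos [ 0.5218 -0.1972  0.1684] yaw 1.7357 q [ 0.74  0.24 -0.53  1.65  0.13  1.29  0.35] shift [0.3993 0.0172 0.0139] roll -0.0006 f [-0.43  0.22 -1.54] w 0.0359 t 15.4
```

move_arm --pt "0.03 0.001 0 0" --pt "0.065 0.003 0 0" --pt "0.1 0.004 0 0" --pt "0.135 0.006 0 0" --pt "0.17 0.007 0 0" --pt "0.205 0.009 0 0" --pt "0.24 0.01 0 0" --pt "0.275 0.012 0 0" --pt "0.31 0.013 0 0" --pt "0.345 0.015 0 0" --pt "0.375 0.016 0.005 0" --pt "0.39 0.017 0.01 0" --pt "0.399 0.017 0.013 0" --pt "0.399 0.017 0.013 0" --pt "0.399 0.017 0.013 0"

```text
time: 16.9
ee_pos: [0.4739, 0.1979, 0.1567]
eef_rot: [0.647, 0.763, -0.001, -0.0]
ft_force: [-0.2, -0.7, -0.9]
width: 0.0357
```

```bash
python3 - <<'E'
from h import *
shot('wrist','c13')
plan([0.4732,0.1995,0.109],np.radians(99.48))
E
```

```text
pos [0.4742 0.1977 0.157 ] yaw 1.7343 q [ 0.27  0.19 -0.83  1.76  0.15  1.26 -0.43] shift [ 0.002  -0.0007  0.048 ] roll -0.002 f [ 0.48 -1.13 -1.18] w 0.0359 t 16.95
```

View pics/c13.png

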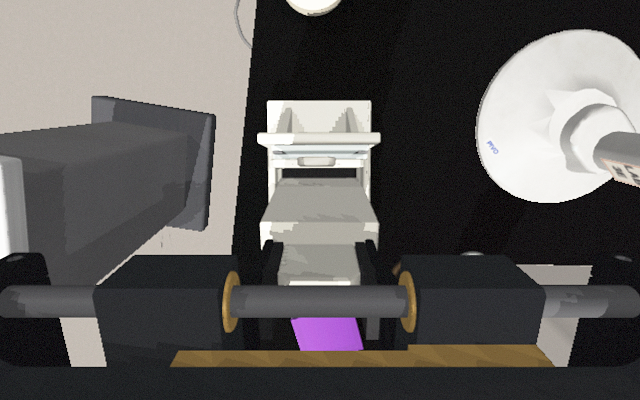

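Aligned; the wedge (foot about row 180) hangs over the gap in front of the spacer tab (318,160). Lower it.

move_arm --pt "0.0005 -0.001 0.015 0.002" --pt "0.001 -0.001 0.03 0.002" --pt "0.001 -0.001 0.044 0.002" --pt "0.001 -0.001 0.047 0.002" --pt "0.001 -0.001 0.047 0.002"

```text
time: 17.45
ee_pos: [0.4723, 0.1996, 0.1095]
eef_rot: [0.647, 0.762, -0.001, -0.0]
ft_force: [0.1, -0.4, -0.6]
width: 0.0359
```

```bash
python3 - <<'E'
from cf import *
shot('wrist','c14')
plan([0.4732,0.1995,0.109],np.radians(99.48))
W,p=cloud('c14.npz'); L=cradle(W)
for u in (275,318):
  print(u)
  for v in range(160,262,4): print(v,L[v,u].round(1),end=' | ')
  print()
E
```

```text
pos [0.4728 0.1999 0.1102] yaw 1.7339 q [ 0.25  0.24 -0.83  1.82  0.19  1.16 -0.47] shift [-0.0004  0.0004  0.0012] roll -0.0023 f [-0.56  0.26 -0.98] w 0.0355 t 17.5
275
160 [-27.4  -0.7  69.2] | 164 [-27.4  -3.1  68.9] | 168 [nan nan nan] | 172 [-28.7  -7.9  59.9] | 176 [-28.5 -10.5  61.3] | 180 [-28.4 -13.   62.4] | 184 [-36.6 -17.3  -1. ] | 188 [-36.3 -20.5   1.1] | 192 [-28.9 -20.7  59.2] | 196 [-28.  -22.8  66.7] | 200 [-26.8 -24.6  76.1] | 204 [-26.  -26.4  82.4] | 208 [-25.1 -28.   90.3] | 212 [-24.3 -29.5  96.4] | 216 [-23.7 -31.1 101.3] | 220 [-23.1 -32.5 106.5] | 224 [-22.7 -34.2 109.4] | 228 [-22.8 -36.3 108.9] | 232 [-22.7 -38.2 109.8] | 236 [-22.9 -40.4 108.7] | 240 [-23.  -42.5 108.4] | 244 [-22.5 -43.8 112.1] | 248 [-21.9 -44.7 117.1] | 252 [-21.2 -45.5 122.4] | 256 [-20.7 -46.4 126.6] | 260 [-20.2 -47.2 130.6] | 
318
160 [-1.2 -0.9 70.3] | 164 [-1.2 -3.3 70.2] | 168 [-1.3 -5.5 57.9] | 172 [-1.3 -8.  59. ] | 176 [ -1.1 -10.3  98. ] | 180 [ -1.1 -12.5  97.5] | 184 [ -1.1 -14.6  97.2] | 188 [ -1.4 -18.7  49.4] | 192 [ -1.4 -20.8  58.6] | 196 [ -1.3 -22.9  67.2] | 200 [ -1.3 -24.8  74.9] | 204 [ -1.3 -26.6  81.3] | 208 [ -1.2 -28.3  88.2] | 212 [ -1.2 -29.7  95.3] | 216 [ -1.2 -31.3 100.8] | 220 [ -1.2 -32.4 108. ] | 224 [ -1.1 -34.1 110.3] | 228 [ -1.2 -36.4 108.6] | 232 [ -1.2 -38.4 109.1] | 236 [ -1.2 -40.5 108.5] | 240 [ -1.2 -42.7 107.4] | 244 [ -1.2 -45.1 106.2] | 248 [ -1.2 -45.9 112.1] | 252 [ -1.2 -47.2 115.2] | 256 [ -1.2 -48.  119.9] | 260 [ -1.1 -49.  123.7] |
```

View pics/c14.png

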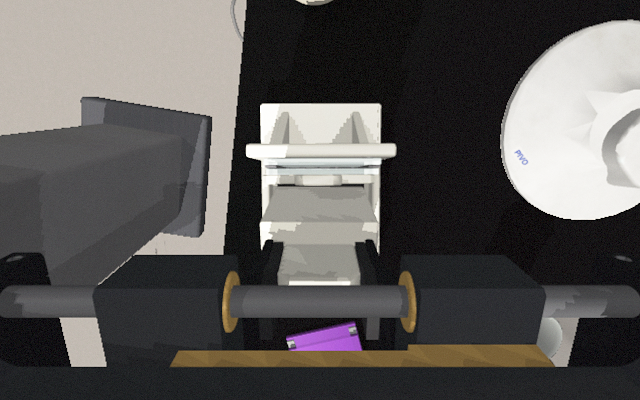

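move_arm --pt "0 0 0 0" --pt "0.003 0 0 0" --pt "0.006 0 0 0" --pt "0.009 0 0.0005 0" --pt "0.012 0 0.001 0" --pt "0.015 0 0.0015 0" --pt "0.018 0 0.002 0" --pt "0.02 0 0.0025 0" --pt "0.02 0 0.003 0" --newtons 6

```text
time: 18.4
ee_pos: [0.4694, 0.2199, 0.1073]
eef_rot: [0.647, 0.762, 0.0, -0.0]
ft_force: [0.6, -0.2, -0.5]
width: 0.0356
```

```bash
python3 - <<'E'
from cf import *
shot('wrist','c15')
plan([0.4732,0.1995,0.109],np.radians(99.48))
W,p=cloud('c15.npz'); L=cradle(W)
for u in (275,318):
  print(u)
  for v in range(180,262,4): print(v,L[v,u].round(1),end=' | ')
  print()
E
```

```text
pos [0.4694 0.2197 0.1072] yaw 1.7341 q [ 0.21  0.26 -0.83  1.81  0.21  1.16 -0.52] shift [-0.0206  0.0004 -0.0018] roll -0.0022 f [-0.23 -0.22 -0.62] w 0.036 t 18.45
275
180 [-26.2   7.8  77.6] | 184 [-26.1   5.4  79. ] | 188 [-26.1   3.1  78.9] | 192 [-26.3   0.7  77.7] | 196 [-27.3  -2.2  70.1] | 200 [-27.9  -5.   65.8] | 204 [-28.7  -8.   60. ] | 208 [-28.6 -10.5  60.8] | 212 [-28.5 -13.   61.7] | 216 [-28.6 -15.6  61.6] | 220 [-26.1 -15.6  81.1] | 224 [-24.  -15.6  98.1] | 228 [-22.9 -16.4 106.9] | 232 [-22.9 -18.5 106.9] | 236 [-22.8 -20.4 107.6] | 240 [-22.9 -22.5 107.7] | 244 [-22.  -23.1 114.8] | 248 [-21.5 -24.3 118.9] | 252 [-20.8 -24.9 124.6] | 256 [-20.3 -25.9 128.6] | 260 [-19.8 -26.9 132.1] | 
318
180 [-0.7  7.7 78.4] | 184 [-0.7  5.3 78.5] | 188 [-0.7  3.  78.7] | 192 [-0.8  0.1 69.5] | 196 [-0.8 -2.3 69.4] | 200 [-0.8 -5.7 57.5] | 204 [-0.8 -8.1 60.4] | 208 [nan nan nan] | 212 [nan nan nan] | 216 [ -0.7 -11.4  97.6] | 220 [ -0.7 -13.5  97.7] | 224 [ -0.7 -15.8  97.3] | 228 [ -0.7 -16.4 107.5] | 232 [ -0.7 -18.3 108.2] | 236 [ -0.7 -20.5 107.8] | 240 [ -0.7 -22.8 106.4] | 244 [ -0.7 -24.6 107.9] | 248 [ -0.8 -26.9 106.8] | 252 [ -0.7 -27.6 113. ] | 256 [ -0.7 -27.4 122.7] | 260 [ -0.7 -27.7 129.1] |
```

View pics/c15.png

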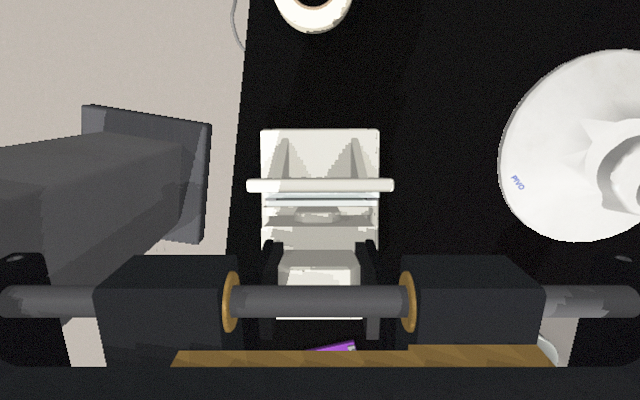

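move_arm --pt "-0.001 0 0.003 0.002" --pt "-0.002 0 0.008 0.002" --pt "-0.0032 0 0.013 0.002" --pt "-0.0042 0 0.018 0.002" --pt "-0.0053 0 0.023 0.002" --pt "-0.0061 0 0.0265 0.002" --pt "-0.0064 0 0.028 0.002" --pt "-0.0064 0 0.028 0.002" --newtons 8

```text
time: 19.25
ee_pos: [0.4705, 0.2131, 0.0791]
eef_rot: [0.648, 0.762, -0.0, -0.0]
ft_force: [0.5, 0.0, -0.7]
width: 0.0362
```

```bash
python3 - <<'E'
from cf import *
shot('wrist','c16')
plan([0.4732,0.1995,0.109],np.radians(99.48))
W,p=cloud('c16.npz'); L=cradle(W)
for u in (275,318):
  print(u)
  for v in range(200,274,4): print(v,L[v,u].round(1),end=' | ')
  print()
E
```

```text
pos [0.4706 0.2133 0.0793] yaw 1.7319 q [ 0.21  0.29 -0.82  1.84  0.24  1.11 -0.53] shift [-0.014   0.0004 -0.0297] roll -0.0044 f [ 0.32  0.83 -1.77] w 0.036 t 19.3
275
200 [-23.7  -3.3  69.8] | 204 [-25.1  -6.4  59.1] | 208 [-25.   -8.6  60.2] | 212 [-25.1 -10.9  59.5] | 216 [-24.8 -12.9  62.2] | 220 [-24.9 -15.2  61.7] | 224 [-24.  -16.5  68.4] | 228 [-22.7 -16.9  79.5] | 232 [-23.  -19.4  77.4] | 236 [-22.8 -21.2  78.5] | 240 [-22.8 -23.2  79.3] | 244 [-21.8 -23.6  87.3] | 248 [-21.3 -24.9  90.9] | 252 [-20.9 -26.   94.4] | 256 [-20.4 -26.9  98.9] | 260 [-19.9 -27.8 102.5] | 264 [-19.3 -28.4 107.3] | 268 [-19.1 -29.6 109.2] | 272 [-19.  -31.  110.5] | 
318
200 [-0.8 -5.6 41.7] | 204 [-0.7 -6.4 61. ] | 208 [-0.7 -8.7 59.8] | 212 [-0.7 -9.4 74.7] | 216 [-0.6 -9.5 91.5] | 220 [ -0.6 -10.5  97.6] | 224 [ -0.6 -12.4  97.6] | 228 [ -0.6 -14.3  97.5] | 232 [ -0.7 -19.5  77.5] | 236 [ -0.7 -21.3  78.7] | 240 [ -0.7 -23.2  79.9] | 244 [ -0.8 -25.5  78.6] | 248 [ -0.8 -27.8  77.7] | 252 [ -0.8 -28.7  82.9] | 256 [ -0.7 -28.4  92.8] | 260 [ -0.7 -28.5 100.1] | 264 [ -0.7 -28.4 107.8] | 268 [ -0.6 -28.7 113. ] | 272 [ -0.6 -30.5 112.8] |
```

View pics/c16.png

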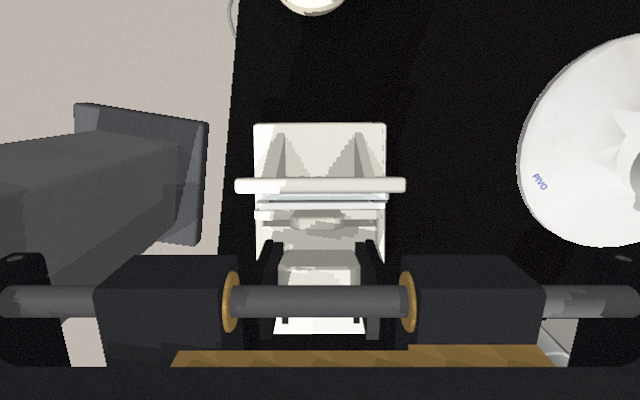

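move_arm --pt "-0.0002 0 0.001 0.002" --pt "-0.0004 0 0.002 0.004" --pt "-0.0006 0 0.003 0.004" --pt "-0.0006 0 0.003 0.004" --newtons 12

```text
time: 19.7
ee_pos: [0.4707, 0.2127, 0.0762]
eef_rot: [0.649, 0.76, 0.0, -0.0]
ft_force: [-0.3, -0.1, -0.8]
width: 0.036
```

move_arm --pt "-0.0002 0 0.001 0" --pt "-0.0004 0 0.002 0" --pt "-0.0004 0 0.002 0"

```text
time: 20.0
ee_pos: [0.4708, 0.2127, 0.0744]
eef_rot: [0.649, 0.761, 0.0, -0.0]
ft_force: [1.3, 2.8, -0.8]
width: 0.0358
```

move_arm --pt "-0.0002 0 0.001 0" --pt "-0.0003 0 0.0015 0" --pt "-0.0003 0 0.0015 0" --newtons 25

```text
time: 20.3
ee_pos: [0.471, 0.2128, 0.0732]
eef_rot: [0.649, 0.761, 0.001, -0.0]
ft_force: [-0.7, 5.4, 2.3]
width: 0.0359
```

```bash
python3 - <<'E'
from cf import *
shot('wrist','c17')
plan([0.4732,0.1995,0.109],np.radians(99.48))
W,p=cloud('c17.npz'); L=cradle(W)
for u in (275,318):
  print(u)
  for v in range(200,274,4): print(v,L[v,u].round(1),end=' | ')
  print()
E
```

```text
pos [0.471  0.2128 0.0732] yaw 1.7287 q [ 0.21  0.3  -0.82  1.85  0.24  1.1  -0.54] shift [-0.0135  0.0001 -0.0358] roll -0.0076 f [-1.81  6.03  3.71] w 0.0357 t 20.35
275
200 [-22.4  -2.   69.9] | 204 [-24.5  -5.4  54.4] | 208 [-23.7  -7.   61. ] | 212 [-24.1  -9.6  57.9] | 216 [-23.7 -11.4  61.2] | 220 [-23.8 -13.6  61. ] | 224 [-23.5 -15.4  63.7] | 228 [-22.4 -16.3  72.3] | 232 [-22.5 -18.4  72.3] | 236 [-22.4 -20.4  72.8] | 240 [-22.6 -22.5  72.3] | 244 [-21.6 -23.1  79.7] | 248 [-21.  -24.   84.9] | 252 [-20.6 -25.3  88.1] | 256 [-20.  -26.   92.9] | 260 [-19.4 -26.7  97.6] | 264 [-19.1 -27.9 100.3] | 268 [-18.6 -28.4 104.7] | 272 [-18.6 -30.2 104.7] | 
318
200 [-0.2 -2.2 70.4] | 204 [-0.3 -5.5 55.8] | 208 [-0.3 -7.5 58.7] | 212 [-0.3 -9.5 60.9] | 216 [-0.2 -9.4 79.8] | 220 [-0.2 -9.6 92.9] | 224 [ -0.2 -10.8  97.8] | 228 [ -0.2 -12.5  97.8] | 232 [ -0.2 -14.5  96.8] | 236 [ -0.4 -20.8  71.6] | 240 [ -0.4 -22.6  72.9] | 244 [ -0.4 -24.8  72.5] | 248 [ -0.4 -26.7  73.5] | 252 [ -0.4 -27.6  78.8] | 256 [ -0.4 -27.8  86.5] | 260 [ -0.3 -27.6  94.8] | 264 [ -0.3 -27.8 101.3] | 268 [ -0.3 -28.  107. ] | 272 [ -0.3 -30.  105.8] |
```

move_arm --pt "0.0005 0 0.0005 0" --pt "0.001 0 0.001 0" --pt "0.001 0 0.0015 0" --pt "0.001 0 0.0015 0" --newtons 35

```text
time: 20.75
ee_pos: [0.4711, 0.2128, 0.0724]
eef_rot: [0.649, 0.761, 0.0, 0.001]
ft_force: [-4.0, 0.5, 13.9]
width: 0.0358
```

move_arm --pt "0 0 0.0005 0" --pt "0 0 0.001 0" --pt "0 0 0.001 0" --pt "0 0 0.001 0" --newtons 40

```text
time: 21.15
ee_pos: [0.4713, 0.2128, 0.0723]
eef_rot: [0.649, 0.76, 0.0, 0.001]
ft_force: [-7.0, -2.2, 25.3]
width: 0.0359
```

```bash
python3 - <<'E'
from cf import *
shot('wrist','c18'); shot('scene','s18')
plan([0.4732,0.1995,0.109],np.radians(99.48))
W,p=cloud('c18.npz'); L=cradle(W)
for u in (275,318):
  print(u)
  for v in range(200,274,4): print(v,L[v,u].round(1),end=' | ')
  print()
z=np.load('s18.npz');cv2.imwrite('pics/s18z.png',cv2.resize(z['p'][180:320,200:360,::-1],None,fx=4,fy=4,interpolation=cv2.INTER_CUBIC))
E
```

```text
pos [0.4712 0.2129 0.0723] yaw 1.7281 q [ 0.21  0.3  -0.82  1.85  0.25  1.1  -0.54] shift [-0.0136 -0.0001 -0.0367] roll -0.0081 f [-6.72 -1.97 24.17] w 0.0356 t 21.25
275
200 [-22.1  -1.7  69.3] | 204 [-24.6  -5.5  49.9] | 208 [-23.4  -6.8  60. ] | 212 [-23.5  -9.   59.6] | 216 [-23.2 -10.9  62.1] | 220 [-23.2 -13.1  62.2] | 224 [-23.5 -15.5  60.4] | 228 [-22.1 -15.9  71.8] | 232 [-22.1 -18.   71.9] | 236 [-22.2 -20.   72. ] | 240 [-22.3 -22.3  71.2] | 244 [-21.2 -22.6  80.1] | 248 [-20.9 -24.1  82.3] | 252 [-20.1 -24.5  89.2] | 256 [-19.6 -25.3  93.5] | 260 [-19.2 -26.5  96.2] | 264 [-18.8 -27.4  99.8] | 268 [-18.4 -28.3 102.9] | 272 [-18.4 -30.  103.2] | 
318
200 [ 0.1 -1.9 70. ] | 204 [ 0.  -5.4 53.6] | 208 [ 0.  -7.  60.2] | 212 [ 0.  -9.1 60.6] | 216 [ 0.  -9.5 75.7] | 220 [ 0.1 -9.3 91.7] | 224 [  0.1 -10.4  97.3] | 228 [  0.1 -11.9  98.5] | 232 [  0.1 -13.9  97.4] | 236 [ -0.1 -20.1  72.9] | 240 [ -0.1 -22.6  70.9] | 244 [ -0.1 -24.3  72.6] | 248 [ -0.1 -26.5  72.1] | 252 [ -0.1 -27.7  75.9] | 256 [ -0.1 -27.4  85.6] | 260 [ -0.1 -27.6  92.8] | 264 [ -0.  -27.1 101.5] | 268 [ -0.  -28.  104.8] | 272 [-1.000e-01 -2.930e+01  1.064e+02] |
```

View pics/c18.png

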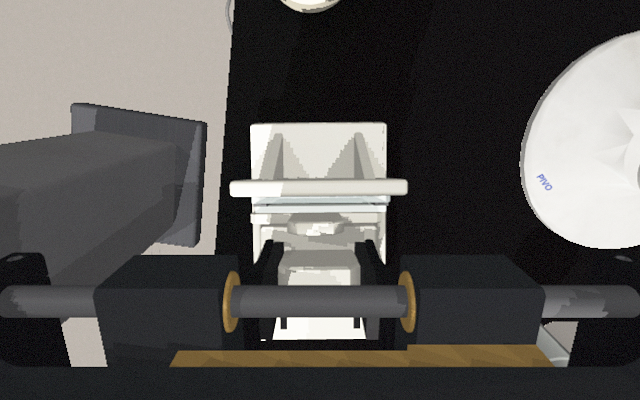

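View pics/s18z.png

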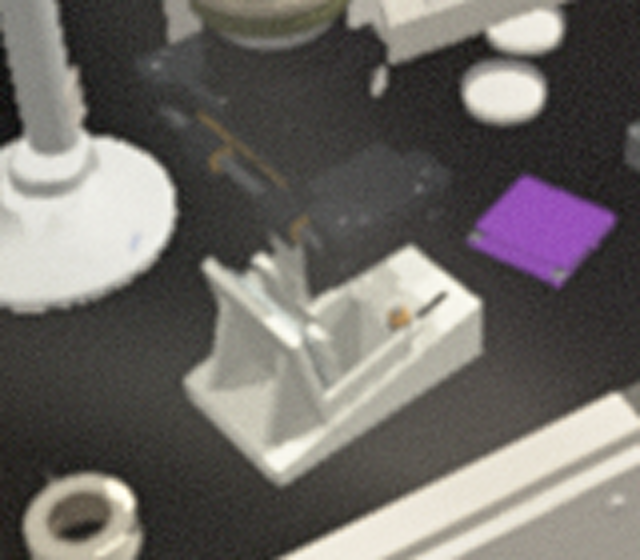

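move_arm --pt "0 0 -0.0003 0" --pt "0 0 -0.0004 0" --pt "0 0 -0.0004 0" --pt "0 0 -0.0004 0" --pt "0 0 -0.0004 0" --pt "0 0 -0.0004 0" --pt "0 0 -0.0004 0" --pt "0 0 -0.0004 0" --pt "0 0 -0.0004 0" --pt "0 0 -0.0004 0"

```text
time: 22.25
ee_pos: [0.4712, 0.2128, 0.0723]
eef_rot: [0.649, 0.76, 0.0, 0.001]
ft_force: [-6.0, -1.1, 20.2]
width: 0.0353
```

Steady: about 20 N of push, the wedge is not moving, and its foot is about 6 mm above the floor.

```bash
python3 - <<'E'
from bench import read_state, r
print(r.close_job()); s=read_state(); print(s['time'],s['ee_pos'],s['ft_force'],s['width'])
E
```

```text
the job is handed in; nothing more can be done
None
the job is handed in; nothing more can be done
```

I put one spacer plate in the cradle and jammed the wedge part-way down beside it. I handed the job in at about 22 s, still gripping the wedge and pressing it in. No verdict came back.

- **Number of plates:** I measured the gap between cassette and front wall at about 14.7 mm at the floor. One plate was therefore enough, with the wedge expected to jam about 8 mm up.
- **Spacer:** the camera showed it fully down and flush against the cassette. Its tab top read 98 mm above the pocket floor, as it should for a seated plate.
- **Wedge:** it jammed with its foot about 6 mm up, flat against the plate and within 1 mm of centre. When I raised the push from 14 to 25 N it moved only 0.1 mm.
- **Holding at hand-in:** about 20 N of downward push and a 40 N grip setting on the tab. I had no direct reading of the force on the glass or the front wall.
- **Things round about:** I did not touch the beaker, dish, bottle or tape roll on purpose, and saw no sign that they moved. I did not measure their positions at the end.

These did not go as expected:
- **Missed grasp:** my first grasp closed above the spacer's tab. By camera, the fingertips sit about 36 mm higher than the reported TCP, so I corrected for that.
- **Touch on the glass:** while tilting the spacer into place I saw about 18 N sideways, probably the fingers touching the cassette's back plate. I let go straight away, and the spacer settled correctly.
- **Sideways force:** about 6 N remained across the pocket at the end.

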